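Ready the blue toothbrush: collar on, draw from clip, hold leaning

ROBOT

A 7-joint arm with a two-finger parallel gripper is mounted at the origin on the work surface. World frame = base frame: x ahead of the robot, y to its left, z up, the work surface at z = 0. Lengths are in mm, angles in rad, forces in N, time in s.
With the tool pointing down it reaches from about 400 to 875 mm from the base axis. Payload 6.5 kg.
Tool frame: the origin (TCP) lies between the finger pads; the fingertips stand 8 mm ahead of it and the grasp point (between the pads) lies 11 mm behind it; z points along the fingers, y is the direction in which the jaws open and shut (so a half turn about z gives the same grasp; the last joint's range is limited). The gripper opens to 88 mm and grips with 3 to 60 N. Pads are 18 mm wide; open, the fingers measure 123 mm over their backs; the gripper's body (75 mm by 187 mm) begins 45 mm behind the grasp point.
Start: joints at [1.171, 0.536, -0.004, 1.538, 0.003, 1.067, -0.071], TCP at [212.959, -614.116, 226.316] pointing down, gripper open.
Joint ranges: [-2.7, 2.7], [-0.37, 2.16], [-1.27, 1.26], [0.24, 2.4], [-1.31, 4.45], [0.19, 1.91], [-2.76, 2.76]. Speed limits (rad/s): [2.39, 2.39, 3.14, 3.14, 3.14, 3.14, 3.14].

INTERFACE

Orientations are given as a rotation vector (axis times angle).
In Python, from cell import bot, eyes, boxes_of gives the robot as it stands.
- The arm moves only by the shell command python3 -m crank 'ROWS' [OPENING]. ROWS is JSON, a list of rows, each an object of numbers: "dx", "dy", "dz": the shift along the tool's x, y, z normalised to -1 to 1, where 1 is 7.5 cm; "rx", "ry", "rz": the turn, a rotation vector about the tool's x, y, z normalised to -1 to 1, where 1 is 0.5 rad. A call has 1 to 5 rows; each row shifts and turns the pose as measured when the row begins, along the tool's axes as they then stand; what a row does not reach is not made up. A row lasts 1/10 s, in which the tool goes at most 50 mm and 8.59 degrees, less where a joint would pass 70% of its speed; a pose out of reach is approached as far as the arm can. A call with a number of a shift or a turn outside -1 to 1 is refused whole. A call with a gripper value outside its range is refused whole. OPENING is the opening, from 0 (shut) to 1 (fully open), set as the call begins (- or left out, the last holds). The fingers move at their own pace and stop on an object; the grip force is fixed at half the most. Time passes only in rows, so rows that do not move let the fingers close. It gives the time, the measured TCP pose, the force and the opening at its end, in the units of the state.
- bot.state(): the state, without advancing time (a new reading comes with each control period).
- eyes.camera(name): name is "scene" or "top" or "wrist"; returns (picture, depth): 480x640x3 uint8, red, green, blue; 480x640 float32, mm along the optical axis (not along the pixel's ray), 0 where there is no reading.
- eyes.calibration(name): a dict with "camera_matrix" (3x3 intrinsics, pixels), "position" and "orientation" of the camera in the world. Camera axes: x right, y down, z forward; pixel columns grow to the right and rows downward; lengths in mm; the calibration is good to about 2 mm. A picture is of the moment at which its call begins: read the wrist's pose just before it. calibration takes no time and is no camera call; for the wrist camera it gives the pose at the moment of the call.
- bot.hand_in(): hands the job in, once; it reports no verdict.
Trained networks look in the newest picture that a camera, given by its name, has taken for a name from the list of things; names that differ only in an ending like _2 or _b are one class to them, and where a whole thing is asked for, a point or a joint stands for the part that bears it (a point fixed in the world has none). Each returns a list of dicts, best first, with "score" (0 to 1); they miss things now and then, are a little off and sometimes report something else, mostly with a low value. They report only what shows in the picture. A call takes as long as a camera call. They do not tell look-alikes from the thing itself.
- boxes_of(camera, target): "extent" ([left, top, width, height] in pixels, round what is visible of it).
The state is a dict: "t": time; "qpos": joint angles; "qd": joint speeds; "joint_torque": joint torques, N m; "position": TCP position; "tcp_rot": TCP orientation; "contact_force": force on the tool from outside, world axes, zero at the start; "moment": the same for the moment, N m; "width": opening from 0.0 (shut) to 1.0 (fully open).
Only numpy, scipy, OpenCV 4.12 (cv2) and the standard library are available. Lean on these libraries where they do the work, as an engineer would, in place of code of your own. Each camera call takes 0.05 s, during which the arm holds its last target.

TASK

Get the blue electric toothbrush ready to be taken: while it stands in its spring clip, slip the blue drip collar over its neck right down onto the shoulder and let go of the collar. Then draw the blue brush with its collar out of the clip rail and finish holding it in the gripper, still, with its foot at least 12 cm above the shelf and leaning about halfway (45 degrees) between upright and lying flat, neck end up, the collar still seated. Leave everything else where it is.

Things in the scene. Friction and masses are not known exactly. Their poses are not given: they have to be found in the camera images.
- brush_blue: Blue electric toothbrush handle (no brush head), about 130 g, upright in one of the two round clips of the rail (either one). Origin at the centre of its foot, z along its axis to the neck; round about z. Body: cylinder 34 mm diameter, 130 mm long, ending in a flat shoulder; neck and pin rise from it to 160 mm over all. At the start its foot is 8 mm above the shelf.
- brush_blue_shoulder (a point): Point on the blue brush's axis at the height of the flat shoulder, 130 mm above its foot (138 mm above the shelf at the start). From here a white neck 18 mm diameter rises 20 mm (bevelled over its top 4 mm), then a steel pin 6 mm diameter, 10 mm long.
- brush_blue_neck (a point): Point on the blue brush's axis 137 mm above its foot: where the middle of the collar lies when the collar sits on the shoulder.
- collar_blue: Blue plastic drip collar, a plain ring 29 mm outside diameter, 21.5 mm hole, 14 mm high, 12 g, lying flat on the shelf. Origin at the centre of its underside, z along the hole. Either way up will do. Narrower than the brush body, so fingers closed on the body below do not touch it once seated.
- collar_blue_mid (a point): Centre of the blue collar's hole, at half its height (7 mm above its underside).
- rail: White clip rail screwed to the shelf, 62 mm by 360 mm (its y), base plate 8 mm thick. Origin under the centre of the base plate; its front faces its -x. A back bar on posts at its x = 34 mm rises to 84 mm. Brush places at its y = -130 and +130 mm; between them, in a slot at y = 0, stands the cap case.
- rail_left (a point): The brush place at the rail's y = +130 mm (rail_right is its twin), at jaw mid-height, 70 mm above the shelf. Below is a foot cup 39 mm inside, 12 mm deep; two sprung steel jaws from 61 to 79 mm above the shelf press the brush from its +y and -y sides, about 4 N each. A straight upward pull of about 10 N draws a brush out; it is free once its foot is 85 mm above the shelf.
- rail_right (a point): The same at the rail's y = -130 mm.
- brush_orange: The other toothbrush handle, same shape and size but orange, in the other clip. Leave alone. Origin at its foot.
- collar_orange: The other collar, same size but orange, flat on the shelf. Leave alone. Origin under its centre.
- case: Pink plastic shower cap case, 30 x 90 x 95 mm high, standing in the middle of the rail. Leave alone. Origin under its centre.
- tin: Lidded lip balm tin, 44 mm diameter, 19 mm high. Leave alone. Origin under its centre.
- mug: White ceramic mug, 82 mm diameter, 92 mm high, handle on its +y side. Leave alone. Origin under its centre.
- pot: Clear round swab pot with white lid and knob, 74 mm diameter, 80 mm high. Leave alone. Origin under its centre.
- tweezer: Steel tweezer lying flat, about 100 mm long (its x), 9 mm high. Leave alone. Origin under its middle.
Mind the look-alikes: they are no part of the job. There is more than one size of the brush_blue; the job needs the smallest.

How it is judged (in metres and radians):
On the way, in this order (a step that is already met when the one before it is completed fails the run):
1. the blue collar sits on the blue brush's shoulder, let go, while that brush stands in its clip (distance between collar_blue_mid and brush_blue_neck below 0.006 m and contact force between the fingers and collar_blue below 0.2 N and height (world z) of brush_blue below 0.013 m and angle between brush_blue's own z axis and vertical below 0.1 rad), for 0.2 s.
2. the blue brush, collar on, is drawn up out of the rail (distance between collar_blue_mid and brush_blue_neck below 0.006 m and height (world z) of brush_blue above 0.085 m and contact force between brush_blue and rail below 0.2 N), for 0.1 s.
At the end, for the whole second after the job is handed in: Finishes holding: the blue brush is gripped and still (under 30 mm/s), foot over 105 mm above the shelf, leaning 30 to 60 degrees from upright, neck end up, touching no rail, mug, pot, case or other brush; the blue collar sits on its shoulder (within 6 mm of its seat) (distance between collar_blue_mid and brush_blue_neck below 0.006 m and height (world z) of brush_blue above 0.105 m and angle between brush_blue's own z axis and vertical between 0.52 and 1.05 rad and contact force between the fingers and brush_blue above 1 N and linear speed of brush_blue below 0.03 m/s and contact force between brush_blue and rail below 0.2 N and contact force between brush_blue and mug below 0.2 N and contact force between brush_blue and pot below 0.2 N and contact force between brush_blue and case below 0.2 N and contact force between brush_blue and brush_orange below 0.2 N); the arm keeps its last pose, push and grip.
It fails at once if the orange brush or the cap case is moved more than 25 mm (distance of any of brush_orange, case from where it was at the start of the episode above 0.025 m).
It fails at once if the orange collar or the tin is moved more than 25 mm (distance of any of collar_orange, tin from where it was at the start of the episode above 0.025 m).
It fails at once if the mug, swab pot or tweezer is moved more than 25 mm (distance of any of mug, pot, tweezer from where it was at the start of the episode above 0.025 m).
It also fails if it takes over 58 s, if anything falls off the work surface, if the arm or the gripper's body presses on something with over 40 N, if the wrist force passes 120 N, or if a joint passes its speed limit or range.

## Working session

There is one attempt and no reset: what is moved stays moved. The work goes in short steps, Python scripts to look and compute and a shell command to move; the robot and the scene stay as the last step left them, time stands still between calls to the robot, and variables do not carry over. Pictures are saved under pics/ and viewed, and the job is handed in when it is done.

```bash
ls; mkdir -p pics; python3 - <<'E'
from cell import bot, eyes, boxes_of
import cv2, numpy as np
s=bot.state(); print({k:np.round(v,3).tolist() if not isinstance(v,float) else v for k,v in s.items()})
for n in ("scene","top"):
    p,d=eyes.camera(n); cv2.imwrite(f"pics/{n}0.png",p[:,:,::-1]); np.save(f"pics/{n}0_d.npy",d)
    c=eyes.calibration(n); print(n,{k:np.round(v,3).tolist() for k,v in c.items()})
    for t in ("brush_blue","collar_blue","brush_orange","collar_orange","rail"):
        print(t,[(np.round(b["extent"]).tolist(),round(b["score"],2)) for b in boxes_of(n,t)])
E
```

```text
pics
{'t': 0.0, 'qpos': [1.171, 0.537, -0.004, 1.539, 0.003, 1.067, -0.071], 'qd': [0.001, 0.0, 0.0, 0.001, -0.001, -0.001, -0.001], 'joint_torque': [-0.0, -57.097, 0.991, -25.16, -0.056, 0.018, 0.0], 'position': [212.727, -613.527, 225.442], 'tcp_rot': [-3.096, -0.522, 0.001], 'contact_force': [0.342, -0.417, 0.576], 'moment': [0.055, 0.013, -0.015], 'width': 0.9994873576670444}
scene {'camera_matrix': [[568.861, 0.0, 313.519], [0.0, 568.861, 243.216], [0.0, 0.0, 1.0]], 'position': [1283.394, 837.512, 970.819], 'orientation': [-0.899, -2.443, 1.157]}
brush_blue [([255.0, 234.0, 24.0, 79.0], 0.91), ([331.0, 240.0, 24.0, 85.0], 0.82), ([302.0, 240.0, 16.0, 50.0], 0.8), ([247.0, 202.0, 84.0, 106.0], 0.52)]
collar_blue []
brush_orange [([257.0, 182.0, 19.0, 46.0], 0.92)]
collar_orange [([388.0, 264.0, 14.0, 12.0], 0.55)]
rail [([246.0, 205.0, 84.0, 105.0], 0.58), ([299.0, 241.0, 19.0, 50.0], 0.47)]
top {'camera_matrix': [[481.51, 0.0, 321.266], [0.0, 481.51, 232.196], [0.0, 0.0, 1.0]], 'position': [484.101, -0.026, 1063.014], 'orientation': [-2.156, 2.134, -0.131]}
brush_blue [([286.0, 142.0, 31.0, 46.0], 0.91), ([288.0, 206.0, 17.0, 25.0], 0.7), ([219.0, 197.0, 39.0, 39.0], 0.63), ([274.0, 199.0, 171.0, 72.0], 0.32)]
collar_blue []
brush_orange [([409.0, 240.0, 21.0, 19.0], 0.66)]
collar_orange [([249.0, 313.0, 11.0, 10.0], 0.47)]
rail [([272.0, 196.0, 170.0, 78.0], 0.67)]
```

View pics/scene0.png

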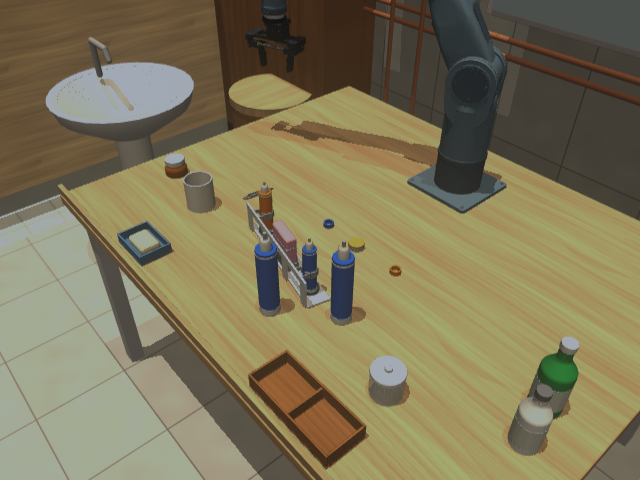

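View pics/top0.png

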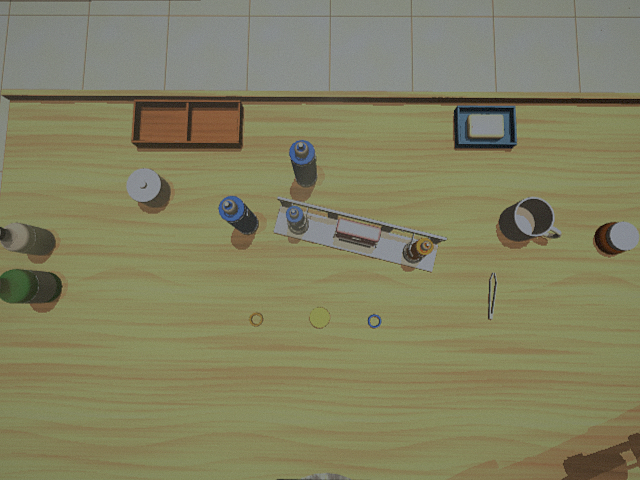

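The blue brush candidates are in the scene picture: tall ones free-standing at (267,275) and (342,285), and the small one in the rail clip at (309,265), which is at (294,212) in the top view. The job needs the one in the clip. The ring candidates in the top view are blue at (374,321) and orange at (256,319); the yellow disc at (319,317) is the tin. I'll check these choices in close crops and measure.

```bash
cat > h.py <<'E'
import numpy as np, cv2
from scipy.spatial.transform import Rotation as R
from cell import bot, eyes, boxes_of
def cloud(d,c):
    K=np.array(c["camera_matrix"]);v,u=np.mgrid[0:480,0:640]
    P=np.stack([(u-K[0,2])/K[0,0]*d,(v-K[1,2])/K[1,1]*d,d],-1)
    return P@R.from_rotvec(c["orientation"]).as_matrix().T+np.array(c["position"])
def proj(p,c):
    K=np.array(c["camera_matrix"]);q=R.from_rotvec(c["orientation"]).as_matrix().T@(np.array(p,float)-np.array(c["position"]))
    return (K@q)[:2]/q[2]
def ray(u,v,z,c):
    K=np.array(c["camera_matrix"]);r=R.from_rotvec(c["orientation"]).as_matrix()@np.array([(u-K[0,2])/K[0,0],(v-K[1,2])/K[1,1],1])
    o=np.array(c["position"]);return o+r*(z-o[2])/r[2]
E
python3 - <<'E'
from h import *
I={n:cv2.imread(f"pics/{n}0.png") for n in("top","scene")}
a=cv2.resize(I["top"][130:340,200:460],None,fx=3,fy=2.8,interpolation=2)[:590]
cv2.imwrite("pics/crop_top.png",a)
cv2.imwrite("pics/crop_scene.png",cv2.resize(I["scene"][170:340,230:420],None,fx=3.5,fy=3.5,interpolation=2)[:600])
c=eyes.calibration("top");d=np.load("pics/top0_d.npy");P=cloud(d,c)
hsv=cv2.cvtColor(I["top"],cv2.COLOR_BGR2HSV)
m=((hsv[...,0]>100)&(hsv[...,0]<130)&(hsv[...,1]>110)).astype(np.uint8)
n,l,st,ce=cv2.connectedComponentsWithStats(m)
for i in range(1,n):
    if st[i,4]>15:
        q=P[l==i];print(st[i],np.round(ce[i],1),"top z",np.round(np.percentile(q[:,2],[5,50,95])),"ray z14",np.round(ray(*ce[i],14,c)),np.round(np.median(q,0)))
# tops
for nm,(x0,y0,x1,y1),z0,z1 in [("railbrush",(280,195,315,240),90,200),("orange",(400,230,435,265),90,200),("big1",(285,135,320,190),90,300),("big2",(215,190,260,240),90,300),("tin",(305,305,335,330),12,40),("bar",(270,190,450,250),78,90)]:
    q=P[y0:y1,x0:x1].reshape(-1,3);q=q[(q[:,2]>z0)&(q[:,2]<z1)]
    if len(q): print(nm,len(q),np.round(q[:,2].max()),np.round(np.median(q,0)),np.round(q.min(0)),np.round(q.max(0)))
E
```

```text
[476 106  33   2  36] [491.9 106.1] top z [27. 30. 33.] ray z14 [ 920. -369.   14.] [ 913. -363.   30.]
[290 140  24  25 240] [301.7 153.5] top z [185. 187. 189.] ray z14 [805.  61.  14.] [750.  50. 187.]
[219 196  25  25 287] [232.1 209.2] top z [185. 187. 190.] ray z14 [677. 213.  14.] [642. 175. 187.]
[224 201   8   9  24] [228.5 205.5] top z [185. 187. 189.] ray z14 [685. 221.  14.] [650. 184. 187.]
[286 206  17  16  73] [293.  213.1] top z [135. 138. 140.] ray z14 [669.  78.  14.] [648.  71. 138.]
[368 315  13  13  53] [373.9 320.8] top z [ 8. 13. 16.] ray z14 [ 437. -100.   14.] [ 436. -100.   13.]
railbrush 292 169.0 [641.  65. 138.] [628.  49.  90.] [662.  83. 169.]
orange 315 170.0 [ 583. -181.  138.] [ 567. -203.   92.] [ 601. -169.  170.]
big1 803 234.0 [744.  48. 186.] [730.  25.  90.] [779.  76. 234.]
big2 793 232.0 [640. 173. 186.] [622. 154.  90.] [670. 203. 232.]
tin 330 25.0 [443.  17.  19.] [422.  -4.  13.] [465.  37.  25.]
bar 672 90.0 [641. -60.  83.] [ 585. -241.   78.] [691. 107.  90.]
```

View pics/crop_top.png

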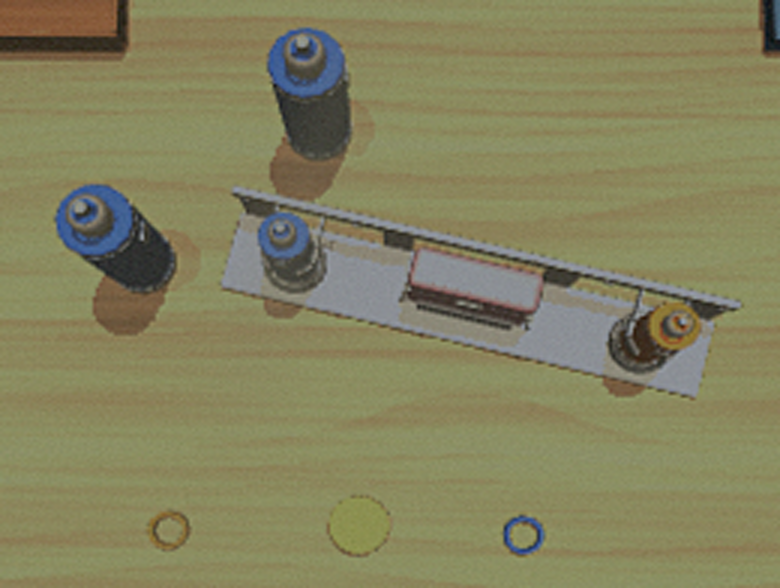

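View pics/crop_scene.png

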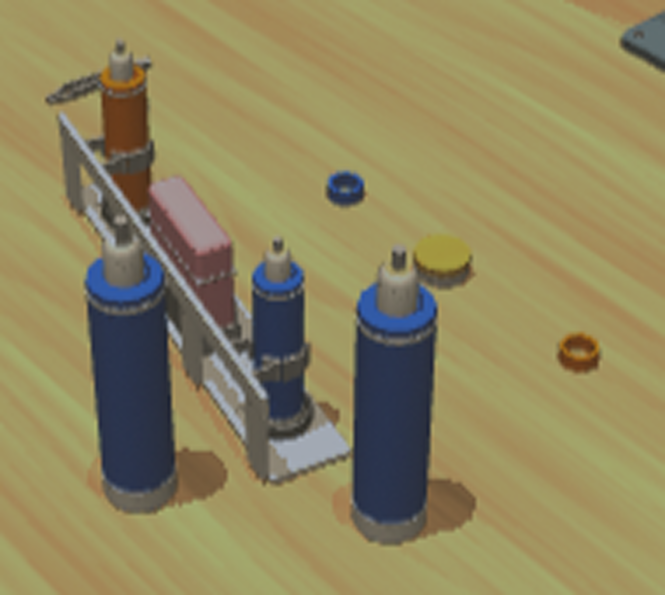

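Crops confirm it: the small blue brush is in the rail's left place (top about (283,235) in the top crop), both free-standing blue brushes are larger (shoulder at 187 mm), and the blue collar is at crop (523,535). To clear the tall brushes, the jaws need to lie about 40° from +x in world. Next I'll plan the move over the collar.

```bash
cat >> h.py <<'E'
def plan(pos,theta_deg,tilt=None):
    """remaining shift (tool axes, units of 75mm) and turn (units .5rad) to tool-down pose with jaw dir theta"""
    s=bot.state();A=R.from_rotvec(s["tcp_rot"]);best=None
    for k in (0,180):
        t=np.radians(theta_deg+k);y=np.array([np.cos(t),np.sin(t),0]);z=np.array([0,0,-1.]);x=np.cross(y,z)
        T=R.from_matrix(np.stack([x,y,z],1));r=(A.inv()*T).as_rotvec()
        if best is None or np.linalg.norm(r)<np.linalg.norm(best[0]):best=(r,T)
    dw=np.array(pos)-s["position"]
    print("t",round(s["t"],2),"pos",np.round(s["position"],1),"w",round(s["width"],3),"F",np.round(s["contact_force"],1),"q",np.round(s["qpos"],2))
    print("turn units",np.round(best[0]/.5,3),"shift units now",np.round(A.inv().apply(dw)/75,3),"shift units after turn",np.round(best[1].inv().apply(dw)/75,3))
    print("tool axes\n",np.round(A.as_matrix(),3))
E
python3 - <<'E'
from h import *
plan([437,-100,130],40)
E
```

```text
t 0.6 pos [ 212.9 -614.1  226.3] w 0.999 F [ 0.4 -0.2  0.1] q [ 1.17  0.54 -0.    1.54  0.    1.07 -0.07]
turn units [0.    0.    2.413] shift units now [ 5.069 -5.497  1.284] shift units after turn [-3.331 -6.695  1.284]
tool axes
 [[ 0.945  0.328 -0.   ]
 [ 0.328 -0.945  0.   ]
 [-0.    -0.    -1.   ]]
```

```bash
python3 -m crank '[{"dx":0.42,"dy":-0.46},{"dx":0.42,"dy":-0.46},{"dx":0.42,"dy":-0.46},{"dx":0.42,"dy":-0.46},{"dx":0.42,"dy":-0.46}]' 1; python3 -m crank '[{"dx":0.42,"dy":-0.46},{"dx":0.42,"dy":-0.46},{"dx":0.42,"dy":-0.46},{"dx":0.42,"dy":-0.46},{"dx":0.42,"dy":-0.46}]'; python3 -m crank '[{"rz":0.3},{"rz":0.3},{"rz":0.3},{"rz":0.3},{"rz":0.3}]' ; python3 -m crank '[{"rz":0.3},{"rz":0.3},{"rz":0.3},{"rz":0.01},{}]'; python3 - <<'E'
from h import *
plan([437,-100,130],40)
E
```

```text
t 0.6 pos [ 212.9 -614.1  226.3] w 0.999 F [ 0.4 -0.2  0.1] q [ 1.17  0.54 -0.    1.54  0.    1.07 -0.07]
turn units [0.    0.    2.413] shift units now [ 5.069 -5.497  1.284] shift units after turn [-3.331 -6.695  1.284]
tool axes
 [[ 0.945  0.328 -0.   ]
 [ 0.328 -0.945  0.   ]
 [-0.    -0.    -1.   ]]validation failed for argument at $[0]...
validation failed for argument at $[0]...
validation failed for argument at $[0]...
validation failed for argument at $[0]...
```

```bash
python3 -m crank '[{"dx":0.42,"dy":-0.46,"dz":0,"rx":0,"ry":0,"rz":0},{"dx":0.42,"dy":-0.46,"dz":0,"rx":0,"ry":0,"rz":0},{"dx":0.42,"dy":-0.46,"dz":0,"rx":0,"ry":0,"rz":0},{"dx":0.42,"dy":-0.46,"dz":0,"rx":0,"ry":0,"rz":0},{"dx":0.42,"dy":-0.46,"dz":0,"rx":0,"ry":0,"rz":0}]' 1
```

```text
t: 1.1
position: [304.0, -399.5, 225.2]
tcp_rot: [3.096, 0.503, -0.003]
contact_force: [1.9, -0.6, -0.5]
width: 1.0
```

```bash
python3 -m crank '[{"dx":0.42,"dy":-0.46,"dz":0,"rx":0,"ry":0,"rz":0},{"dx":0.42,"dy":-0.46,"dz":0,"rx":0,"ry":0,"rz":0},{"dx":0.42,"dy":-0.46,"dz":0,"rx":0,"ry":0,"rz":0},{"dx":0.42,"dy":-0.46,"dz":0,"rx":0,"ry":0,"rz":0},{"dx":0.42,"dy":-0.46,"dz":0,"rx":0,"ry":0,"rz":0}]'; python3 -m crank '[{"dx":0,"dy":0,"dz":0,"rx":0,"ry":0,"rz":0.3},{"dx":0,"dy":0,"dz":0,"rx":0,"ry":0,"rz":0.3},{"dx":0,"dy":0,"dz":0,"rx":0,"ry":0,"rz":0.3},{"dx":0,"dy":0,"dz":0,"rx":0,"ry":0,"rz":0.3},{"dx":0,"dy":0,"dz":0,"rx":0,"ry":0,"rz":0.3}]' ; python3 -m crank '[{"dx":0,"dy":0,"dz":0,"rx":0,"ry":0,"rz":0.3},{"dx":0,"dy":0,"dz":0,"rx":0,"ry":0,"rz":0.3},{"dx":0,"dy":0,"dz":0,"rx":0,"ry":0,"rz":0.3},{"dx":0,"dy":0,"dz":0,"rx":0,"ry":0,"rz":0},{"dx":0,"dy":0,"dz":0,"rx":0,"ry":0,"rz":0}]'; python3 - <<'E'
from h import *
plan([437,-100,130],40)
E
```

```text
t: 1.6
position: [401.8, -177.6, 225.6]
tcp_rot: [3.092, 0.5, 0.002]
contact_force: [0.1, -0.7, 0.5]
width: 0.997
t: 2.1
position: [405.8, -169.2, 227.0]
tcp_rot: [3.064, -0.665, 0.013]
contact_force: [-0.6, 0.2, -0.4]
width: 0.997
t: 2.6
position: [406.4, -169.2, 228.0]
tcp_rot: [2.842, -1.33, 0.019]
contact_force: [-0.8, -0.3, 0.1]
width: 0.997
t 2.6 pos [ 406.4 -169.2  228. ] w 0.997 F [-0.8 -0.3  0.1] q [ 0.38  0.17 -0.11  2.07  0.03  0.89 -2.19]
turn units [-0.003 -0.025 -0.006] shift units now [-0.463 -0.903  1.302] shift units after turn [-0.445 -0.906  1.306]
tool axes
 [[ 0.641 -0.768  0.009]
 [-0.768 -0.641 -0.008]
 [ 0.012 -0.002 -1.   ]]
```

Joint 7 is heading for its limit at the brush, so I'm turning half a turn back, which gives the same grasp.

```bash
for i in 1 2 3 4; do python3 -m crank '[{"dx":0,"dy":0,"dz":0,"rx":0,"ry":0,"rz":-0.3},{"dx":0,"dy":0,"dz":0,"rx":0,"ry":0,"rz":-0.3},{"dx":0,"dy":0,"dz":0,"rx":0,"ry":0,"rz":-0.3},{"dx":0,"dy":0,"dz":0,"rx":0,"ry":0,"rz":-0.3},{"dx":0,"dy":0,"dz":0,"rx":0,"ry":0,"rz":-0.3}]' | grep -v force; done;  python3 - <<'E'
from h import *
plan([437,-100,130],40)
E
```

```text
t: 3.1
position: [406.6, -169.2, 228.4]
tcp_rot: [3.128, -0.187, 0.016]
width: 0.999
t: 3.6
position: [406.7, -169.5, 228.7]
tcp_rot: [2.975, 0.97, 0.012]
width: 0.999
t: 4.1
position: [406.9, -169.7, 229.1]
tcp_rot: [2.411, 1.991, 0.005]
width: 0.999
t: 4.6
position: [407.0, -170.0, 229.5]
tcp_rot: [1.514, 2.735, -0.004]
width: 1.004
t 4.6 pos [ 407.  -170.   229.5] w 1.004 F [ 0.6  1.  -0.3] q [ 0.72  0.2  -0.48  2.05  0.12  0.9   0.73]
turn units [ 0.009  0.03  -0.277] shift units now [0.599 0.828 1.323] shift units after turn [0.458 0.907 1.327]
tool axes
 [[-0.531  0.847  0.012]
 [ 0.847  0.531 -0.01 ]
 [-0.015  0.005 -1.   ]]
```

```bash
python3 -m crank '[{"dx":0,"dy":0,"dz":0,"rx":0.01,"ry":0.03,"rz":-0.277},{"dx":0.23,"dy":0.45,"dz":0.3,"rx":0,"ry":0,"rz":0},{"dx":0.22,"dy":0.45,"dz":0.3,"rx":0,"ry":0,"rz":0},{"dx":0,"dy":0,"dz":0.3,"rx":0,"ry":0,"rz":0},{"dx":0,"dy":0,"dz":0,"rx":0,"ry":0,"rz":0}]';  python3 - <<'E'
from h import *
plan([437,-100,130],40)
p,d=eyes.camera("wrist");c=eyes.calibration("wrist");cv2.imwrite("pics/w1.png",p[:,:,::-1]);np.save("pics/w1_d.npy",d)
print({k:np.round(v,3).tolist() for k,v in c.items()})
P=cloud(d,c);hsv=cv2.cvtColor(p,cv2.COLOR_RGB2HSV)
m=((hsv[...,0]>100)&(hsv[...,0]<130)&(hsv[...,1]>110)).astype(np.uint8)
n,l,st,ce=cv2.connectedComponentsWithStats(m)
for i in range(1,n):
    if st[i,4]>80: print(st[i],np.round(ce[i],1),np.round(np.median(P[l==i],0),1))
E
```

```text
t: 5.1
position: [438.5, -100.6, 161.4]
tcp_rot: [1.288, 2.861, 0.0]
contact_force: [-0.2, -0.3, -0.7]
width: 1.0
t 5.1 pos [ 438.5 -100.6  161.4] w 1.0 F [-0.2 -0.3 -0.7] q [ 0.56  0.34 -0.52  2.09  0.24  0.77  0.63]
turn units [0.004 0.008 0.054] shift units now [ 0.021 -0.011  0.419] shift units after turn [ 0.019 -0.011  0.419]
tool axes
 [[-0.663  0.749  0.004]
 [ 0.749  0.663 -0.002]
 [-0.004  0.002 -1.   ]]
{'camera_matrix': [[353.791, 0.0, 314.258], [0.0, 353.791, 234.701], [0.0, 0.0, 1.0]], 'position': [384.895, -38.827, 320.871], 'orientation': [2.648, 1.002, 0.17]}
[297 196  30  31 299] [311.6 210.5] [437.  -99.9  15.5]
```

View pics/w1.png

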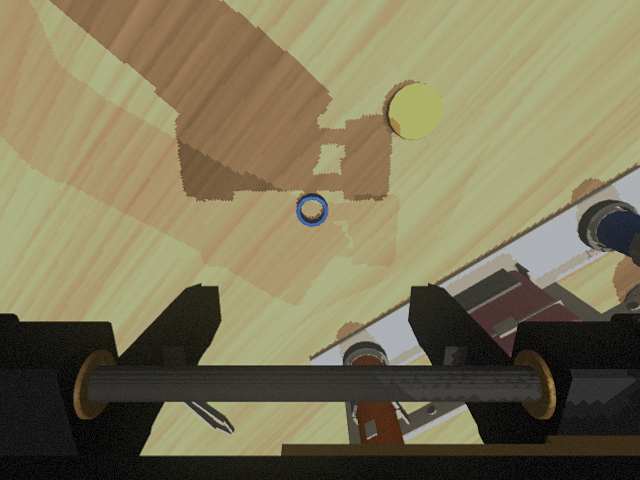

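The blue collar is at (312,210) in the wrist view, giving (437,-100) in both cameras. The tin at (414,110) is clear of the fingers. I'll go down.

```bash
python3 - <<'E'
from h import *
p=cv2.imread("pics/w1.png");c=eyes.calibration("wrist");hsv=cv2.cvtColor(p,cv2.COLOR_BGR2HSV)
m=((hsv[...,0]>100)&(hsv[...,0]<130)&(hsv[...,1]>110)).astype(np.uint8)
m[:190]=0;m[235:]=0;m[:,:290]=0;m[:,335:]=0
k,_=cv2.findContours(m,cv2.RETR_EXTERNAL,cv2.CHAIN_APPROX_NONE);k=max(k,key=len)
e=cv2.fitEllipse(k);print(e,ray(*e[0],14,c),ray(*e[0],10,c))
E
python3 -m crank '[{"dx":0.02,"dy":-0.01,"dz":0.5,"rx":0,"ry":0.01,"rz":0.05},{"dx":0,"dy":0,"dz":0.5,"rx":0,"ry":0,"rz":0},{"dx":0,"dy":0,"dz":0.3,"rx":0,"ry":0,"rz":0},{"dx":0,"dy":0,"dz":0,"rx":0,"ry":0,"rz":0}]' 0.7;  python3 - <<'E'
from h import *
plan([437,-100,11],40)
E
```

```text
((311.6561279296875, 210.70956420898438), (29.551612854003906, 29.805583953857422), 85.94866943359375) [ 437.99356099 -100.72544534   14.        ] [ 438.68569104 -101.53228052   10.        ]
t: 5.55
position: [443.9, -104.0, 68.1]
tcp_rot: [1.32, 2.836, 0.006]
contact_force: [-0.2, 0.5, 1.2]
width: 0.704
t 5.55 pos [ 443.9 -104.    68.1] w 0.704 F [-0.2  0.5  1.2] q [ 0.48  0.51 -0.42  2.14  0.39  0.55  0.48]
turn units [0.018 0.021 0.003] shift units now [ 0.108 -0.043  0.76 ] shift units after turn [ 0.1   -0.036  0.761]
tool axes
 [[-0.644  0.765  0.014]
 [ 0.765  0.644 -0.002]
 [-0.01   0.009 -1.   ]]
```

```bash
python3 -m crank '[{"dx":0.1,"dy":-0.04,"dz":0.2,"rx":0.02,"ry":0.02,"rz":0},{"dx":0,"dy":0,"dz":0.1,"rx":0,"ry":0,"rz":0},{"dx":0,"dy":0,"dz":0,"rx":0,"ry":0,"rz":0}]';  cat >> h.py <<'E'
def ring(name,tag,zs=(14,),hint=None,zlo=None,zhi=None):
    p,d=eyes.camera(name);c=eyes.calibration(name);cv2.imwrite(f"pics/{tag}.png",p[:,:,::-1]);np.save(f"pics/{tag}_d.npy",d)
    hsv=cv2.cvtColor(p,cv2.COLOR_RGB2HSV)
    m=((hsv[...,0]>100)&(hsv[...,0]<130)&(hsv[...,1]>110)).astype(np.uint8)
    k,_=cv2.findContours(m,cv2.RETR_EXTERNAL,cv2.CHAIN_APPROX_NONE)
    for q in k:
        if len(q)>40:
            e=cv2.fitEllipse(q);print(np.round(e[0],1),np.round(e[1],1),[np.round(ray(*e[0],z,c),1).tolist() for z in zs])
E
python3 - <<'E'
from h import *
ring("wrist","w2")
plan([438,-100.5,11],40)
E
```

```text
t: 5.85
position: [439.0, -101.8, 47.4]
tcp_rot: [1.325, 2.844, -0.001]
contact_force: [1.0, 0.4, 0.0]
width: 0.704
[311.4 258.4] [43.3 46. ] [[436.4, -100.5, 14.0]]
t 5.9 pos [ 439.1 -101.8   47.7] w 0.695 F [-0.1 -0.5 -0.2] q [ 0.45  0.55 -0.39  2.15  0.42  0.52  0.44]
turn units [0.002 0.009 0.002] shift units now [ 0.025 -0.001  0.489] shift units after turn [ 0.023 -0.001  0.489]
tool axes
 [[-0.643  0.765  0.004]
 [ 0.765  0.643 -0.003]
 [-0.005  0.001 -1.   ]]
```

View pics/w2.png

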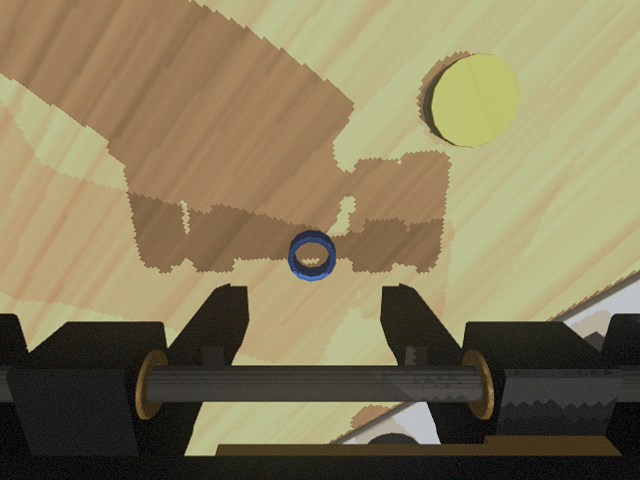

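```bash
python3 -m crank '[{"dx":0.03,"dy":0,"dz":0.2,"rx":0,"ry":0.01,"rz":0},{"dx":0.02,"dy":0,"dz":0.2,"rx":0,"ry":0,"rz":0},{"dx":0,"dy":0,"dz":0,"rx":0,"ry":0,"rz":0}]' 0.6;  
python3 - <<'E'
from h import *
plan([437,-100.5,11],40)
E
```

```text
t: 6.2
position: [439.3, -99.7, 19.5]
tcp_rot: [1.325, 2.843, 0.003]
contact_force: [0.7, 0.9, 0.5]
width: 0.6
t 6.2 pos [439.3 -99.7  19.5] w 0.6 F [0.7 0.9 0.5] q [ 0.41  0.6  -0.35  2.15  0.46  0.45  0.4 ]
turn units [0.008 0.008 0.001] shift units now [ 0.011 -0.031  0.113] shift units after turn [ 0.011 -0.03   0.113]
tool axes
 [[-0.643  0.766  0.006]
 [ 0.766  0.643 -0.   ]
 [-0.004  0.004 -1.   ]]
```

```bash
python3 -m crank '[{"dx":0.02,"dy":-0.03,"dz":0.11,"rx":0.01,"ry":0.01,"rz":0},{"dx":0,"dy":0,"dz":0,"rx":0,"ry":0,"rz":0}]' 0.5;  
python3 - <<'E'
from h import *
plan([437,-100.5,11],40)
E
```

```text
t: 6.4
position: [437.5, -100.3, 12.1]
tcp_rot: [1.327, 2.847, -0.0]
contact_force: [-0.2, -0.4, 0.2]
width: 0.498
t 6.4 pos [ 437.5 -100.3   12.1] w 0.498 F [-0.2 -0.4  0.2] q [ 0.4   0.62 -0.34  2.15  0.47  0.44  0.4 ]
turn units [-0.     0.001  0.001] shift units now [ 0.003 -0.007  0.014] shift units after turn [ 0.003 -0.007  0.014]
tool axes
 [[-0.643  0.766  0.   ]
 [ 0.766  0.643 -0.   ]
 [-0.    -0.    -1.   ]]
```

```bash
python3 -m crank '[{"dx":0,"dy":0,"dz":0,"rx":0,"ry":0,"rz":0},{"dx":0,"dy":0,"dz":0,"rx":0,"ry":0,"rz":0},{"dx":0,"dy":0,"dz":0,"rx":0,"ry":0,"rz":0},{"dx":0,"dy":0,"dz":0,"rx":0,"ry":0,"rz":0},{"dx":0,"dy":0,"dz":0,"rx":0,"ry":0,"rz":0}]' 0;  python3 -m crank '[{"dx":0,"dy":0,"dz":-0.2,"rx":0,"ry":0,"rz":0},{"dx":0,"dy":0,"dz":-0.5,"rx":0,"ry":0,"rz":0},{"dx":0,"dy":0,"dz":-0.6,"rx":0,"ry":0,"rz":0},{"dx":0,"dy":0,"dz":-0.6,"rx":0,"ry":0,"rz":0},{"dx":0,"dy":0,"dz":-0.6,"rx":0,"ry":0,"rz":0}]';  
python3 - <<'E'
from h import *
ring("wrist","w3")
plan([642,68,260],40)
E
```

```text
t: 6.9
position: [438.7, -100.8, 13.5]
tcp_rot: [1.326, 2.845, 0.0]
contact_force: [0.3, 0.2, 0.4]
width: 0.07
t: 7.4
position: [433.8, -99.3, 202.2]
tcp_rot: [-1.32, -2.839, 0.002]
contact_force: [1.3, -0.4, 0.1]
width: 0.006
[631.2 300.6] [20.2 28.7] [[783.3, 42.7, 14.0]]
[633.5 251.4] [ 6.9 14.7] [[734.4, 78.6, 14.0]]
[635.8 241. ] [ 7.1 10.5] [[726.0, 87.0, 14.0]]
[316.1 206.8] [26.3 26.6] [[443.5, -102.7, 14.0]]
t 7.45 pos [438.1 -99.6 208.7] w 0.002 F [ 2.5 -0.2  4.4] q [ 0.61  0.27 -0.56  2.04  0.18  0.88  0.65]
turn units [-0.001 -0.001  0.005] shift units now [-0.045  3.518 -0.685] shift units after turn [-0.036  3.519 -0.684]
tool axes
 [[-0.645  0.764 -0.001]
 [ 0.764  0.645  0.   ]
 [ 0.001 -0.    -1.   ]]
```

View pics/w3.png

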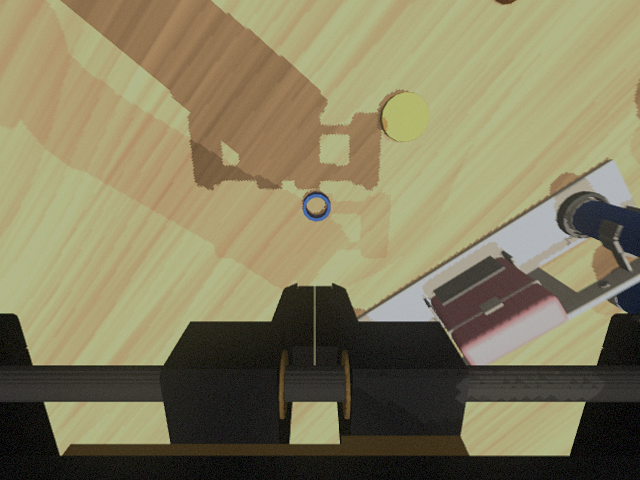

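The grasp missed: the fingers closed fully and the collar still lies at (316,207). I'll remeasure with the arm still and see where the fingers and the collar project.

```bash

python3 - <<'E'
from h import *
for i in range(2):
    s=bot.state();ring("wrist","w4");c=eyes.calibration("wrist");print(s["position"],c["position"],c["orientation"])
    A=R.from_rotvec(s["tcp_rot"])
    print("tcp px",proj(s["position"],c),"tip px",proj(s["position"]+A.apply([0,0,8]),c),"down",proj([s["position"][0],s["position"][1],7],c))
ring("top","t4")
d=np.load("pics/w4_d.npy");P=cloud(d,c)
b=P[200:216,305:330].reshape(-1,3);b=b[b[:,2]>9];print(np.round(b.mean(0),1),np.round(b.min(0)),np.round(b.max(0)))
# fingertips in depth
q=P[285:300,290:345].reshape(-1,3);q=q[q[:,2]>100];print("tips",len(q),np.round(np.median(q,0),1),np.round(q.min(0)),np.round(q.max(0)))
E
```

```text
[629.5 291.3] [26.2 44.2] [[769.2, 46.7, 14.0]]
[631.1 243.4] [14.5 19.7] [[722.1, 80.5, 14.0]]
[312.2 200.9] [26.  26.2] [[436.2, -100.5, 14.0]]
[438.09262038 -99.55935593 208.72812488] [385.88723453 -37.26395875 364.35284367] [2.66316387 0.97146171 0.1570564 ]
tcp px [314.08579308 291.57678112] tip px [314.09588175 284.23372888] down [314.27177564 199.82287342]
[629.6 292.4] [24.  44.7] [[763.8, 45.0, 14.0]]
[630.2 241.1] [15.7 26. ] [[713.5, 80.2, 14.0]]
[636.5 226.2] [ 5.5 10. ] [[704.5, 93.8, 14.0]]
[635.4 215.1] [ 8.6 11.3] [[693.6, 99.9, 14.0]]
[312.2 200.9] [26.2 26.3] [[433.4, -100.0, 14.0]]
[ 438.09420696 -100.01187218  205.85064741] [384.81674165 -37.41542742 361.91918977] [2.66522894 0.97237636 0.15228777]
tcp px [316.19858689 293.94242748] tip px [316.15993711 286.57863639] down [315.76525328 202.31887999]
[293.8 213.3] [14.  14.1] [[668.7, 76.1, 14.0]]
[230.9 208.2] [24.  24.5] [[679.0, 215.8, 14.0]]
[301.3 151.5] [21.7 22.4] [[810.1, 61.7, 14.0]]
[ 442.  -102.7   17.3] [ 385. -114.    9.] [449. -37. 362.]
tips 782 [432.2 -92.6 223.3] [ 385. -100.  215.] [440. -37. 362.]
```

```bash
cat >> h.py <<'E'
def circ(name,tag,lo,hi,z,box=None,smin=110,vmin=0,save=True,minlen=40):
    c=eyes.calibration(name);p,d=eyes.camera(name)
    if save: cv2.imwrite(f"pics/{tag}.png",p[:,:,::-1]);np.save(f"pics/{tag}_d.npy",d)
    hsv=cv2.cvtColor(p,cv2.COLOR_RGB2HSV)
    m=((hsv[...,0]>=lo)&(hsv[...,0]<=hi)&(hsv[...,1]>smin)&(hsv[...,2]>vmin)).astype(np.uint8)
    if box: b=np.zeros_like(m);b[box[1]:box[3],box[0]:box[2]]=1;m*=b
    k,_=cv2.findContours(m,cv2.RETR_EXTERNAL,cv2.CHAIN_APPROX_NONE);out=[]
    for q in k:
        if len(q)>minlen:
            e=cv2.fitEllipse(q);out.append((np.round(e[0],1).tolist(),np.round(e[1],1).tolist(),np.round(ray(*e[0],z,c),1).tolist()))
    return out,c,p,d
E
python3 - <<'E'
from h import *
for i in range(3):
    s=bot.state()
    print(np.round(s["position"],1),circ("wrist","w5",100,130,14,(200,150,450,280))[0])
o,c,p,d=circ("wrist","w5",25,35,19,(360,60,460,180),smin=120,save=False);print("tin",o)
P=cloud(d,c)
print("table z around collar",np.round(np.median(P[225:240,300:330].reshape(-1,3),0),1), "tin top", np.round(np.median(P[112:120,400:410].reshape(-1,3),0),1))
b=P[188:215,298:328].reshape(-1,3);print(np.round(np.percentile(b[:,2],[5,50,90,97]),1))
print("width",bot.state()["width"])
E
```

```text
[434.9 -99.9 201.3] [([315.5, 205.2], [26.4, 26.6], [436.2, -100.5, 14.0])]
[434.  -99.7 200.1] [([316.2, 206.7], [26.5, 26.6], [436.2, -100.6, 14.0])]
[433.5 -99.5 199.5] [([316.7, 207.5], [26.3, 26.8], [436.3, -100.5, 14.0])]
tin []
table z around collar [ 4.534e+02 -1.246e+02  3.000e-01] tin top [440.8  17.5  19. ]
[-1.   0.6 13.9 14.8]
width 0.001333893986728519
```

```bash
python3 - <<'E'
from h import *
for i in range(2):
    s=bot.state();o,c,p,d=circ("wrist","w6",100,130,14,(200,150,450,280))
A=R.from_rotvec(s["tcp_rot"]);P=cloud(d,c)
L=A.inv().apply((P-s["position"]).reshape(-1,3)).reshape(P.shape)
print(np.round(s["position"],1))
for v in range(280,330,4):
    print(v,[np.round(L[v,u],0).tolist() for u in (285,300,308,322,340)])
E
```

```text
[433.6 -99.2 199.3]
280 [[-91.0, -32.0, 199.0], [-91.0, -16.0, 199.0], [-90.0, -7.0, 198.0], [-91.0, 9.0, 199.0], [-90.0, 29.0, 198.0]]
284 [[-96.0, -32.0, 199.0], [-95.0, -16.0, 197.0], [-95.0, -7.0, 198.0], [-95.0, 9.0, 198.0], [-95.0, 29.0, 198.0]]
288 [[10.0, -13.0, -18.0], [9.0, -6.0, -16.0], [9.0, -2.0, -15.0], [8.0, 4.0, -14.0], [10.0, 12.0, -18.0]]
292 [[10.0, -12.0, -22.0], [9.0, -6.0, -19.0], [8.0, -2.0, -18.0], [9.0, 4.0, -19.0], [10.0, 11.0, -22.0]]
296 [[10.0, -12.0, -25.0], [9.0, -6.0, -23.0], [9.0, -2.0, -23.0], [8.0, 4.0, -22.0], [10.0, 11.0, -25.0]]
300 [[9.0, -12.0, -27.0], [9.0, -6.0, -27.0], [82.0, 0.0, -159.0], [8.0, 4.0, -26.0], [10.0, 11.0, -29.0]]
304 [[10.0, -11.0, -32.0], [9.0, -5.0, -30.0], [8.0, -2.0, -29.0], [9.0, 4.0, -29.0], [10.0, 11.0, -32.0]]
308 [[10.0, -11.0, -36.0], [9.0, -5.0, -33.0], [9.0, -2.0, -33.0], [9.0, 3.0, -33.0], [10.0, 11.0, -35.0]]
312 [[10.0, -11.0, -38.0], [9.0, -5.0, -36.0], [8.0, -2.0, -35.0], [9.0, 3.0, -36.0], [10.0, 10.0, -38.0]]
316 [[10.0, -11.0, -41.0], [8.0, -5.0, -38.0], [8.0, -2.0, -39.0], [8.0, 3.0, -38.0], [10.0, 10.0, -41.0]]
320 [[10.0, -11.0, -44.0], [9.0, -5.0, -42.0], [8.0, -2.0, -41.0], [9.0, 3.0, -42.0], [10.0, 10.0, -44.0]]
324 [[10.0, -10.0, -47.0], [9.0, -5.0, -45.0], [8.0, -2.0, -43.0], [9.0, 3.0, -44.0], [10.0, 10.0, -46.0]]
328 [[10.0, -10.0, -49.0], [8.0, -5.0, -46.0], [9.0, -2.0, -47.0], [8.0, 3.0, -47.0], [10.0, 10.0, -49.0]]
```

```bash
python3 - <<'E'
import cv2
p=cv2.imread("pics/w6.png");cv2.imwrite("pics/w6c.png",cv2.resize(p[180:400,220:420],None,fx=2.7,fy=2.7,interpolation=2))
E
```

```text
(no output)
```

View pics/w6c.png

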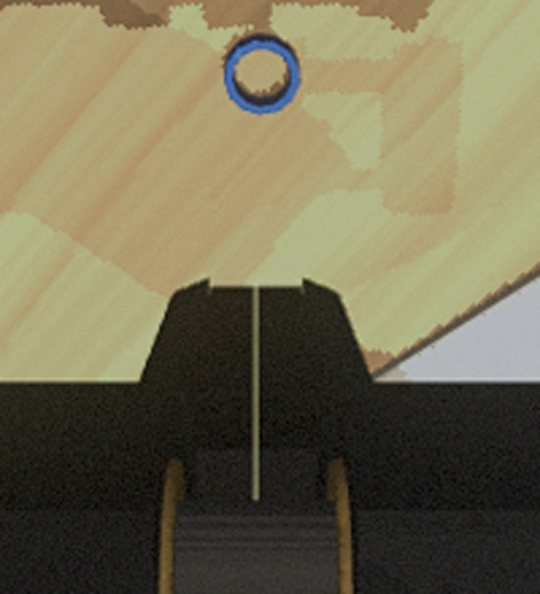

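```bash
python3 - <<'E'
from h import *
s=bot.state();c=eyes.calibration("wrist");A=R.from_rotvec(s["tcp_rot"])
for z in (8,0,-8,-15): print(z,np.round(proj(s["position"]+A.apply([9,0,z]),c)))
for tag in("w1","w2","w3","w6"):
    d=np.load(f"pics/{tag}_d.npy");P=cloud(d,c);L=A.inv().apply((P-s["position"]).reshape(-1,3)).reshape(P.shape)
    m=(L[...,0]>-14)&(L[...,0]<14)&(abs(L[...,1])<70)&(L[...,2]>-60)&(L[...,2]<20)
    q=L[m];print(tag,len(q),"max z",np.round(np.percentile(q[:,2],[90,98,99.5,100]),1), "y",q[:,1].min(),q[:,1].max())
    for side in(-1,1):
        k=q[(np.sign(q[:,1])==side)&(q[:,2]>-20)]; print(side,np.round(k.min(0)) if len(k) else 0,np.round(k.max(0)) if len(k) else 0)
E
```

```text
8 [314. 266.]
0 [314. 273.]
-8 [313. 280.]
-15 [313. 287.]
w1 8868 max z [-20.8 -14.4 -13.  -11.5] y -61.276221542022476 61.97683803804403
-1 [-10. -57. -20.] [ 11. -43. -12.]
1 [-10.  44. -20.] [ 11.  58. -11.]
w2 7924 max z [-21.1 -14.7 -12.9 -12. ] y -47.68103786507272 48.83207581882119
-1 [-10. -44. -20.] [ 11. -30. -12.]
1 [ -9.  31. -20.] [ 11.  45. -12.]
w3 4906 max z [-21.1 -14.8 -13.2 -12.2] y -15.597230647504132 16.630476160869854
-1 [  7. -13. -20.] [ 11.  -0. -12.]
1 [  7.   0. -20.] [ 11.  14. -12.]
w6 4906 max z [-20.9 -14.7 -13.3 -11.9] y -15.448464758366136 16.45979930467986
-1 [  7. -13. -20.] [ 11.  -0. -12.]
1 [  7.   0. -20.] [ 11.  14. -12.]
```

Depth shows the fingertips really end about 14 mm *behind* the reported TCP, not 8 mm ahead. That explains the miss, because the tips closed about 25 mm above the shelf. I'll use that offset, so the tip is at 4 mm when the reported TCP z is about -10.

```bash
python3 -m crank '[{"dx":0,"dy":0,"dz":0.5,"rx":0,"ry":0,"rz":0},{"dx":0,"dy":0,"dz":0.5,"rx":0,"ry":0,"rz":0},{"dx":0,"dy":0,"dz":0.5,"rx":0,"ry":0,"rz":0},{"dx":0,"dy":0,"dz":0.3,"rx":0,"ry":0,"rz":0},{"dx":0,"dy":0,"dz":0,"rx":0,"ry":0,"rz":0}]' 0.6;  python3 -m crank '[{"dx":0,"dy":0,"dz":0,"rx":0,"ry":0,"rz":0},{"dx":0,"dy":0,"dz":0,"rx":0,"ry":0,"rz":0}]'
python3 - <<'E'
from h import *
plan([436.3,-100.5,-10],40)
E
```

```text
t: 8.4
position: [432.3, -98.2, 58.2]
tcp_rot: [-1.318, -2.836, 0.002]
contact_force: [-0.5, -1.0, -0.6]
width: 0.43
t: 8.6
position: [432.3, -97.8, 58.5]
tcp_rot: [-1.316, -2.836, 0.002]
contact_force: [0.7, 1.1, 0.9]
width: 0.593
t 8.6 pos [432.3 -97.8  58.5] w 0.593 F [0.7 1.1 0.9] q [ 0.48  0.53 -0.43  2.14  0.4   0.56  0.45]
turn units [-0.015 -0.027  0.007] shift units now [-0.075  0.024  0.913] shift units after turn [-0.062  0.017  0.914]
tool axes
 [[-0.645  0.764 -0.014]
 [ 0.764  0.646  0.005]
 [ 0.013 -0.007 -1.   ]]
```

```bash
python3 -m crank '[{"dx":-0.07,"dy":0.02,"dz":0.2,"rx":-0.01,"ry":-0.03,"rz":0},{"dx":0,"dy":0,"dz":0.25,"rx":0,"ry":0,"rz":0},{"dx":0,"dy":0,"dz":0.2,"rx":0,"ry":0,"rz":0},{"dx":0,"dy":0,"dz":0,"rx":0,"ry":0,"rz":0}]' 0.6
python3 - <<'E'
from h import *
plan([436.3,-100.5,-10],40)
print(circ("wrist","w7",100,130,14,(200,150,450,400))[0])
plan([436.3,-100.5,-10],40)
E
```

```text
t: 9.0
position: [442.3, -102.4, 13.8]
tcp_rot: [1.32, 2.837, -0.001]
contact_force: [-0.0, -0.9, 0.1]
width: 0.602
t 9.0 pos [ 442.3 -102.4   13.8] w 0.602 F [-0.  -0.9  0.1] q [ 0.41  0.62 -0.35  2.15  0.49  0.44  0.37]
turn units [0.009 0.023 0.004] shift units now [ 0.074 -0.046  0.317] shift units after turn [ 0.071 -0.045  0.318]
tool axes
 [[-0.644  0.765  0.011]
 [ 0.765  0.644 -0.006]
 [-0.011  0.005 -1.   ]]
[([306.8, 279.4], [50.3, 55.3], [436.0, -100.2, 14.0])]
t 9.05 pos [ 442.8 -102.5   14.6] w 0.6 F [ 0.4 -0.2  0.2] q [ 0.41  0.61 -0.35  2.15  0.49  0.44  0.37]
turn units [0.011 0.025 0.004] shift units now [ 0.081 -0.051  0.327] shift units after turn [ 0.077 -0.049  0.328]
tool axes
 [[-0.644  0.765  0.012]
 [ 0.765  0.644 -0.006]
 [-0.012  0.005 -1.   ]]
```

View pics/w7.png

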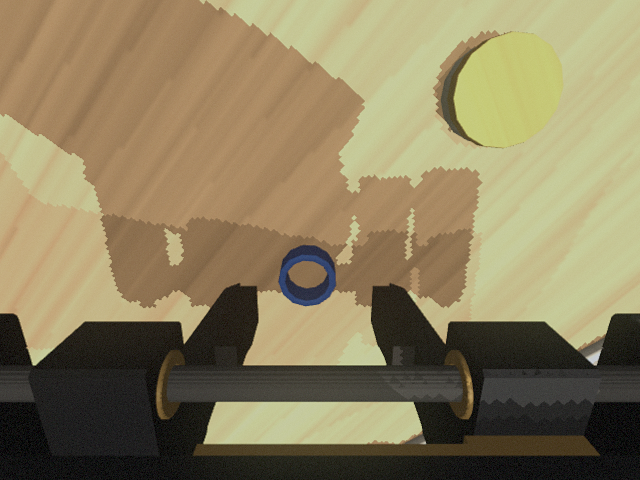

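```bash
python3 -m crank '[{"dx":0.08,"dy":-0.05,"dz":0.1,"rx":0.01,"ry":0.025,"rz":0},{"dx":0,"dy":0,"dz":0.1,"rx":0,"ry":0,"rz":0},{"dx":0,"dy":0,"dz":0,"rx":0,"ry":0,"rz":0}]' 0.6
python3 - <<'E'
from h import *
plan([436.3,-100.5,-10],40)
E
```

```text
t: 9.35
position: [437.8, -100.8, 1.1]
tcp_rot: [1.324, 2.845, 0.003]
contact_force: [0.2, -0.0, 0.2]
width: 0.601
t 9.35 pos [ 437.8 -100.8    1.1] w 0.601 F [ 0.2 -0.   0.2] q [ 0.4   0.64 -0.33  2.16  0.5   0.41  0.36]
turn units [0.006 0.005 0.002] shift units now [ 0.016 -0.013  0.149] shift units after turn [ 0.016 -0.012  0.149]
tool axes
 [[-0.644  0.765  0.004]
 [ 0.765  0.644 -0.   ]
 [-0.003  0.003 -1.   ]]
```

```bash
python3 -m crank '[{"dx":0.02,"dy":-0.01,"dz":0.08,"rx":0.005,"ry":0.005,"rz":0},{"dx":0,"dy":0,"dz":0.06,"rx":0,"ry":0,"rz":0},{"dx":0,"dy":0,"dz":0,"rx":0,"ry":0,"rz":0}]' 0.5
python3 - <<'E'
from h import *
plan([436.3,-100.5,-10],40)
E
```

```text
t: 9.65
position: [436.4, -100.2, -9.9]
tcp_rot: [1.326, 2.847, 0.001]
contact_force: [-0.3, -0.0, 0.4]
width: 0.501
t 9.65 pos [ 436.4 -100.2   -9.9] w 0.501 F [-0.3 -0.   0.4] q [ 0.39  0.66 -0.31  2.16  0.52  0.39  0.35]
turn units [0.001 0.001 0.002] shift units now [-0.002 -0.004  0.002] shift units after turn [-0.002 -0.004  0.002]
tool axes
 [[-0.643  0.765  0.001]
 [ 0.765  0.643  0.   ]
 [-0.     0.001 -1.   ]]
```

The tool reached z = -9.9 with no contact force, which confirms the tip offset. Now I'll close.

```bash
python3 -m crank '[{"dx":0,"dy":0,"dz":0,"rx":0,"ry":0,"rz":0},{"dx":0,"dy":0,"dz":0,"rx":0,"ry":0,"rz":0},{"dx":0,"dy":0,"dz":0,"rx":0,"ry":0,"rz":0},{"dx":0,"dy":0,"dz":0,"rx":0,"ry":0,"rz":0}]' 0;  
python3 - <<'E'
from h import *
plan([436.3,-100.5,-10],40)
E
```

```text
t: 10.05
position: [436.5, -100.1, -9.9]
tcp_rot: [1.326, 2.847, 0.001]
contact_force: [-0.2, 0.7, -0.4]
width: 0.308
t 10.05 pos [ 436.5 -100.1   -9.9] w 0.308 F [-0.2  0.7 -0.4] q [ 0.39  0.66 -0.31  2.16  0.52  0.39  0.35]
turn units [0.001 0.001 0.002] shift units now [-0.002 -0.005  0.002] shift units after turn [-0.002 -0.005  0.002]
tool axes
 [[-0.644  0.765  0.001]
 [ 0.765  0.644  0.   ]
 [-0.     0.001 -1.   ]]
```

```bash
python3 -m crank '[{"dx":0,"dy":0,"dz":-0.15,"rx":0,"ry":0,"rz":0},{"dx":0,"dy":0,"dz":-0.4,"rx":0,"ry":0,"rz":0},{"dx":0,"dy":0,"dz":-0.5,"rx":0,"ry":0,"rz":0},{"dx":0,"dy":0,"dz":-0.5,"rx":0,"ry":0,"rz":0},{"dx":0,"dy":0,"dz":-0.5,"rx":0,"ry":0,"rz":0}]' ; python3 -m crank '[{"dx":0,"dy":0,"dz":-0.5,"rx":0,"ry":0,"rz":0},{"dx":0,"dy":0,"dz":-0.5,"rx":0,"ry":0,"rz":0},{"dx":0,"dy":0,"dz":-0.2,"rx":0,"ry":0,"rz":0},{"dx":0,"dy":0,"dz":0,"rx":0,"ry":0,"rz":0},{"dx":0,"dy":0,"dz":0,"rx":0,"ry":0,"rz":0}]' ;   
python3 - <<'E'
from h import *
print(circ("wrist","w8",100,130,200,(200,150,450,400))[0])
plan([642,68,240],40)
E
```

```text
t: 10.55
position: [432.7, -99.0, 147.9]
tcp_rot: [-1.319, -2.841, 0.003]
contact_force: [0.8, -1.0, -0.2]
width: 0.311
t: 11.05
position: [434.1, -98.9, 249.5]
tcp_rot: [1.32, 2.848, -0.003]
contact_force: [-0.5, -0.2, -0.0]
width: 0.312
[([314.2, 315.4], [55.2, 62.8], [463.4, -133.1, 200.0])]
t 11.1 pos [434.  -98.8 249.2] w 0.311 F [ 0.2 -0.3 -0.2] q [ 0.66  0.2  -0.6   2.    0.14  0.97  0.69]
turn units [-0.002  0.004  0.01 ] shift units now [-0.095  3.554  0.12 ] shift units after turn [-0.078  3.554  0.123]
tool axes
 [[-0.646  0.763  0.001]
 [ 0.763  0.646 -0.002]
 [-0.002 -0.001 -1.   ]]
```

View pics/w8.png

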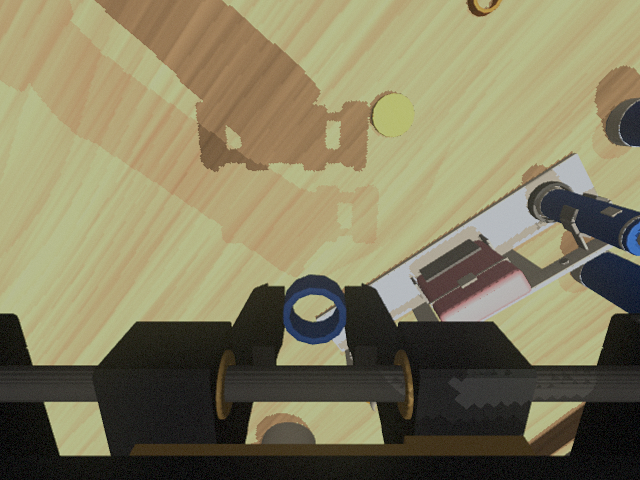

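Collar is held at (315,310), between the fingers. Next I'll work out where it sits in the tool frame, and the brush axis from the top view and depth.

```bash
cat >> h.py <<'E'
def collar_in_tool(tag="cw",save=True):
    s=bot.state();c=eyes.calibration("wrist");p,d=eyes.camera("wrist")
    if save: cv2.imwrite(f"pics/{tag}.png",p[:,:,::-1]);np.save(f"pics/{tag}_d.npy",d)
    A=R.from_rotvec(s["tcp_rot"]);P=cloud(d,c);L=A.inv().apply((P-s["position"]).reshape(-1,3)).reshape(P.shape)
    hsv=cv2.cvtColor(p,cv2.COLOR_RGB2HSV);m=(hsv[...,0]>100)&(hsv[...,0]<130)&(hsv[...,1]>110)
    m&=(abs(L[...,0])<25)&(abs(L[...,1])<25)&(abs(L[...,2]+15)<30)
    return L[m],s,c,p,d,A
E
python3 - <<'E'
from h import *
q,s,c,p,d,A=collar_in_tool("w9")
print(len(q),np.round(np.percentile(q,[1,50,99],axis=0),1))
top=q[q[:,2]<np.percentile(q[:,2],2)+3];print("toprim",len(top),np.round(np.percentile(top,[2,98],axis=0),1),"mid",np.round((np.percentile(top,2,axis=0)+np.percentile(top,98,axis=0))/2,1))
d=np.load("pics/top0_d.npy");im=cv2.imread("pics/top0.png");c=eyes.calibration("top");P=cloud(d,c)
sub=P[195:240,278:318].reshape(-1,3);px=np.stack(np.mgrid[195:240,278:318],-1).reshape(-1,2)
for nm,lo,hi in(("shoulder",133,143),("neck",154,162),("pin",164,172)):
    k=(sub[:,2]>lo)&(sub[:,2]<hi);print(nm,k.sum(),np.round(sub[k].mean(0),1),np.round(sub[k].min(0)),np.round(sub[k].max(0)))
hsv=cv2.cvtColor(im,cv2.COLOR_BGR2HSV)
m=((hsv[...,0]>100)&(hsv[...,0]<130)&(hsv[...,1]>90)).astype(np.uint8);b=np.zeros_like(m);b[200:230,280:310]=1;m*=b
k,_=cv2.findContours(m,cv2.RETR_EXTERNAL,cv2.CHAIN_APPROX_NONE);k=max(k,key=len);e=cv2.fitEllipse(k);print(e,np.round(ray(*e[0],138,c),1))
print(np.round(ray(*cv2.minEnclosingCircle(k)[0],138,c),1),cv2.minEnclosingCircle(k))
cv2.imwrite("pics/brushtop.png",cv2.resize(im[195:240,275:325],None,fx=12,fy=12,interpolation=cv2.INTER_CUBIC))
E
```

```text
1292 [[-13.9 -12.8 -25.5]
 [ -3.1   0.5 -24. ]
 [ 12.9  13.7 -12.9]]
toprim 1154 [[-13.6 -12.7 -25.4]
 [ 12.7  13.3 -22.7]] mid [ -0.4   0.3 -24.1]
shoulder 179 [644.7  65.9 137.5] [628.  51. 133.] [662.  82. 142.]
neck 29 [645.2  65.7 156.5] [638.  58. 154.] [652.  73. 161.]
pin 9 [645.6  66.3 166.8] [643.  65. 165.] [649.  68. 169.]
((293.871826171875, 213.60118103027344), (15.173933029174805, 15.761011123657227), 80.38041687011719) [646.3  66.9 138. ]
[646.4  66.8 138. ] ((293.91510009765625, 213.57546997070312), 8.209539413452148)
```

View pics/brushtop.png

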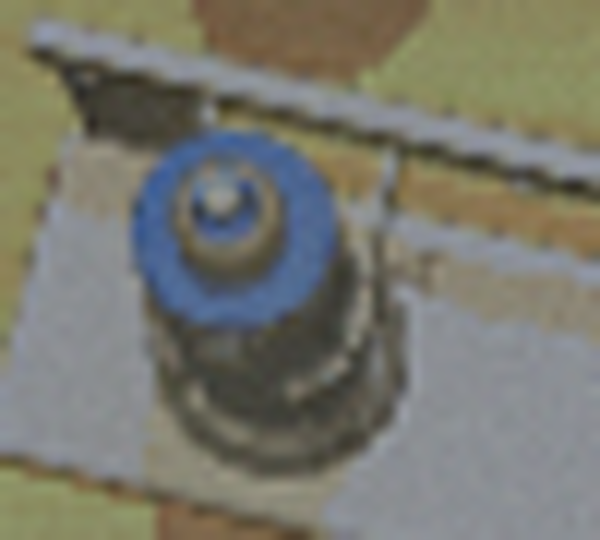

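```bash
python3 -m crank '[{"dx":-0.02,"dy":0.5,"dz":0,"rx":0,"ry":0,"rz":0},{"dx":-0.02,"dy":0.55,"dz":0,"rx":0,"ry":0,"rz":0},{"dx":-0.02,"dy":0.55,"dz":0,"rx":0,"ry":0,"rz":0},{"dx":-0.02,"dy":0.55,"dz":0,"rx":0,"ry":0,"rz":0},{"dx":-0.02,"dy":0.5,"dz":0,"rx":0,"ry":0,"rz":0}]' ; python3 -m crank '[{"dx":0,"dy":0.3,"dz":0,"rx":0,"ry":0,"rz":0},{"dx":0,"dy":0,"dz":0,"rx":0,"ry":0,"rz":0},{"dx":0,"dy":0,"dz":0,"rx":0,"ry":0,"rz":0}]' ;   
python3 - <<'E'
from h import *
plan([645.5,66.3,200],40)
E
```

```text
t: 11.65
position: [588.3, 21.8, 238.7]
tcp_rot: [-1.329, -2.832, 0.018]
contact_force: [0.1, -0.2, 0.6]
width: 0.31
t: 11.95
position: [605.8, 42.0, 232.1]
tcp_rot: [-1.315, -2.828, 0.019]
contact_force: [-0.7, 0.1, -0.1]
width: 0.312
t 11.95 pos [605.8  42.  232.1] w 0.312 F [-0.7  0.1 -0.1] q [ 0.28  0.54 -0.59  1.6   0.32  1.12  0.3 ]
turn units [-0.041 -0.03   0.004] shift units now [-0.099  0.623  0.414] shift units after turn [-0.092  0.614  0.428]
tool axes
 [[-0.644  0.765 -0.025]
 [ 0.765  0.644 -0.002]
 [ 0.015 -0.02  -1.   ]]
```

```bash
python3 -m crank '[{"dx":-0.05,"dy":0.3,"dz":0,"rx":-0.04,"ry":-0.03,"rz":0},{"dx":-0.05,"dy":0.3,"dz":0,"rx":0,"ry":0,"rz":0},{"dx":0,"dy":0,"dz":0.1,"rx":0,"ry":0,"rz":0},{"dx":0,"dy":0,"dz":0,"rx":0,"ry":0,"rz":0}]' ;   
python3 - <<'E'
from h import *
plan([645.5,66.3,200],40)
E
```

```text
t: 12.35
position: [640.9, 59.7, 220.1]
tcp_rot: [-1.328, -2.841, 0.012]
contact_force: [-0.4, 0.3, -1.1]
width: 0.31
t 12.35 pos [640.9  59.7 220.1] w 0.31 F [-0.4  0.3 -1.1] q [ 0.22  0.6  -0.57  1.53  0.35  1.12  0.27]
turn units [-0.018 -0.002 -0.004] shift units now [0.028 0.106 0.268] shift units after turn [0.028 0.103 0.269]
tool axes
 [[-0.641  0.767 -0.008]
 [ 0.767  0.641 -0.005]
 [ 0.001 -0.009 -1.   ]]
```

```bash
python3 -m crank '[{"dx":0.03,"dy":0.1,"dz":0.1,"rx":-0.02,"ry":0,"rz":0},{"dx":0,"dy":0,"dz":0.1,"rx":0,"ry":0,"rz":0},{"dx":0,"dy":0,"dz":0,"rx":0,"ry":0,"rz":0},{"dx":0,"dy":0,"dz":0,"rx":0,"ry":0,"rz":0}]' ;   
cat > look.py <<'E'
from h import *
import sys
tag=sys.argv[1]
plan([645.5,66.3,190],40)
q,s,c,p,d,A=collar_in_tool("w"+tag)
top=q[q[:,2]<np.percentile(q[:,2],2)+3];mid=(np.percentile(top,2,axis=0)+np.percentile(top,98,axis=0))/2
w=A.apply(mid)+s["position"];print("collar top centre tool",np.round(mid,1),"world",np.round(w,1))
P=cloud(d,c)
k=(abs(P[...,0]-645)<20)&(abs(P[...,1]-66)<20)
for lo,hi in((20,60),(60,100),(100,130),(130,143),(143,158),(158,172)):
    g=P[k&(P[...,2]>lo)&(P[...,2]<hi)]
    if len(g)>5: print("wrist brush",lo,hi,len(g),np.round(g.mean(0),1),np.round(g.min(0)),np.round(g.max(0)))
cs=eyes.calibration("scene");p2,d2=eyes.camera("scene")
u,v=proj([645,66,160],cs).astype(int);cr=p2[max(v-75,0):v+75,u-80:u+80]
cv2.imwrite(f"pics/s{tag}.png",cv2.resize(cr,None,fx=4,fy=4,interpolation=2)[:,:,::-1]);np.save(f"pics/s{tag}_d.npy",d2);cv2.imwrite(f"pics/sf{tag}.png",p2[:,:,::-1])
E
python3 look.py 10
```

```text
t: 12.75
position: [642.6, 63.2, 203.0]
tcp_rot: [-1.333, -2.842, 0.002]
contact_force: [0.2, 0.5, -0.1]
width: 0.31
t 12.75 pos [642.6  63.2 203. ] w 0.31 F [ 0.2  0.5 -0.1] q [ 0.21  0.62 -0.57  1.54  0.36  1.09  0.25]
turn units [-0.004 -0.002 -0.009] shift units now [0.007 0.056 0.173] shift units after turn [0.007 0.056 0.173]
tool axes
 [[-0.639  0.769 -0.002]
 [ 0.769  0.639 -0.   ]
 [ 0.001 -0.002 -1.   ]]
collar top centre tool [ -0.2   0.3 -23.9] world [643.   63.3 226.8]
wrist brush 20 60 292 [634.4  73.9  31.6] [625.  49.  20.] [664.  86.  60.]
wrist brush 60 100 601 [639.   76.1  80.2] [626.  49.  60.] [664.  86. 100.]
wrist brush 100 130 412 [636.4  77.3 115.2] [628.  57. 100.] [654.  84. 130.]
wrist brush 130 143 1398 [643.5  70.  137.7] [629.  50. 130.] [663.  84. 143.]
wrist brush 143 158 418 [643.5  70.2 153.4] [637.  59. 143.] [655.  76. 158.]
wrist brush 158 172 145 [645.1  68.1 164.8] [639.  61. 158.] [652.  74. 170.]
```

View pics/w10.png

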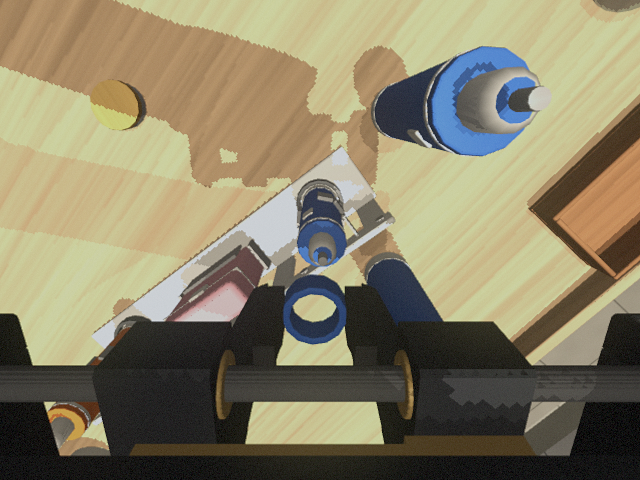

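View pics/s10.png

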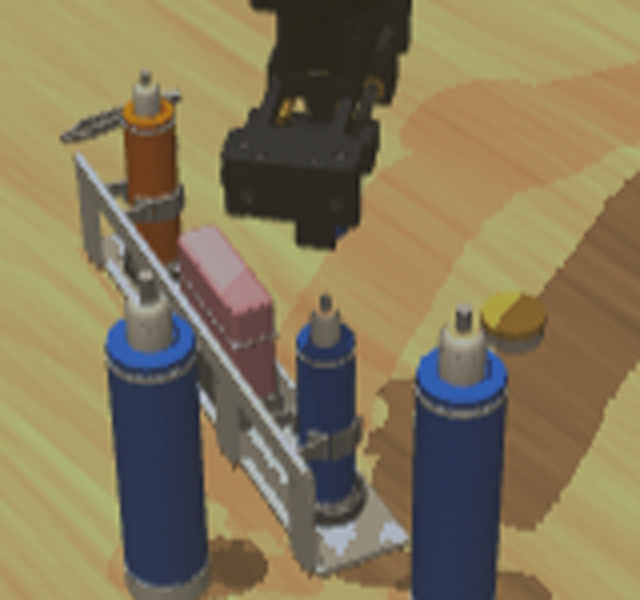

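The wrist view shows the collar ring at (315,310), and the brush shoulder (322,243) and pin tip (322,260) beyond it. The scene view shows the gripper well above the brush. I'll fit the shoulder and pin precisely from the wrist picture.

```bash
cat > fit.py <<'E'
from h import *
import sys
from scipy.optimize import least_squares
tag=sys.argv[1]
s=bot.state();c=eyes.calibration("wrist");p,d=eyes.camera("wrist");A=R.from_rotvec(s["tcp_rot"]);P=cloud(d,c)
cv2.imwrite(f"pics/w{tag}.png",p[:,:,::-1])
hsv=cv2.cvtColor(p,cv2.COLOR_RGB2HSV);blue=(hsv[...,0]>100)&(hsv[...,0]<130)&(hsv[...,1]>90)
near=np.hypot(P[...,0]-645,P[...,1]-66)<26
def circfit(g,r):
    # r: known outer radius; fit to convex hull points
    h=cv2.convexHull(g[:,:2].astype(np.float32))[:,0]
    f=least_squares(lambda x:np.hypot(h[:,0]-x[0],h[:,1]-x[1])-r,g[:,:2].mean(0),loss="soft_l1");return f.x,np.abs(f.fun).mean()
g=P[near&blue&(abs(P[...,2]-138)<4)];print("shoulder n",len(g),"z",np.round(np.median(g[:,2]),1),circfit(g,17))
pn=P[near&(P[...,2]>164)&(P[...,2]<173)];print("pin",len(pn),np.round(pn.mean(0),1))
L=A.inv().apply((P-s["position"]).reshape(-1,3)).reshape(P.shape)
m=blue&(abs(L[...,0])<18)&(abs(L[...,1])<18)&(L[...,2]<-21)&(L[...,2]>-28);q=L[m]
if len(q)>50:
    f,e=circfit(q,14.5);w=A.apply([*f,np.median(q[:,2])])+s["position"];print("collar tool",np.round(f,1),round(e,2),"z",round(float(np.median(q[:,2])),1),"world",np.round(w,1))
print("tcp",np.round(s["position"],1))
E
python3 fit.py 11; python3 fit.py 12
```

```text
shoulder n 1117 z 138.1 (array([645.7257663,  66.9874552]), np.float64(0.560539425566293))
pin 93 [645.7  67.7 167.5]
collar tool [-0.4  0.3] 0.36 z -23.8 world [643.3  63.1 227. ]
tcp [642.8  63.2 203.2]
shoulder n 1127 z 138.1 (array([645.97912435,  67.28937008]), np.float64(0.6122604215387458))
pin 91 [645.6  67.6 167.6]
collar tool [-0.4  0.4] 0.3 z -23.8 world [643.7  63.3 227.2]
tcp [643.1  63.4 203.4]
```

```bash
python3 -m crank '[{"dx":0.02,"dy":0.06,"dz":0.1,"rx":0,"ry":0,"rz":0},{"dx":0,"dy":0,"dz":0.12,"rx":0,"ry":0,"rz":0},{"dx":0,"dy":0,"dz":0.1,"rx":0,"ry":0,"rz":0},{"dx":0,"dy":0,"dz":0,"rx":0,"ry":0,"rz":0},{"dx":0,"dy":0,"dz":0,"rx":0,"ry":0,"rz":0}]' ;   
python3 - <<'E'
from h import *
plan([645.3,67.1,168],40)
E
python3 fit.py 13
```

```text
t: 13.45
position: [645.8, 68.3, 177.1]
tcp_rot: [-1.333, -2.843, 0.001]
contact_force: [-0.8, 0.4, 0.4]
width: 0.312
t 13.45 pos [645.8  68.3 177.1] w 0.312 F [-0.8  0.4  0.4] q [ 0.2   0.65 -0.56  1.55  0.38  1.04  0.23]
turn units [-0.002 -0.002 -0.008] shift units now [-0.007 -0.015  0.121] shift units after turn [-0.007 -0.016  0.121]
tool axes
 [[-0.64   0.769 -0.001]
 [ 0.769  0.64   0.   ]
 [ 0.001 -0.001 -1.   ]]
shoulder n 1281 z 138.1 (array([645.99671994,  67.10299256]), np.float64(0.43718909024639363))
pin 0 [nan nan nan]
collar tool [-0.4  0.1] 0.32 z -23.9 world [646.2  68.1 201. ]
tcp [645.8  68.3 177.1]fit.py:14: RuntimeWarning: Mean of empty slice.
  pn=P[near&(P[...,2]>164)&(P[...,2]<173)];print("pin",len(pn),np.round(pn.mean(0),1))
  ret = um.true_divide(
```

```bash
python3 -m crank '[{"dx":-0.01,"dy":-0.01,"dz":0.07,"rx":0,"ry":0,"rz":0},{"dx":0,"dy":0,"dz":0.07,"rx":0,"ry":0,"rz":0},{"dx":0,"dy":0,"dz":0,"rx":0,"ry":0,"rz":0},{"dx":0,"dy":0,"dz":0,"rx":0,"ry":0,"rz":0}]' ;   
python3 fit.py 14 2>/dev/null; python3 look.py 14|head -3
```

```text
t: 13.9
position: [645.9, 66.8, 166.0]
tcp_rot: [-1.334, -2.844, 0.001]
contact_force: [-0.2, 0.0, 0.2]
width: 0.311
shoulder n 1248 z 138.1 (array([645.9245473 ,  67.07741587]), np.float64(0.5559209512191096))
pin 13 [647.1  65.3 168.1]
collar tool [-0.4  0.5] 0.29 z -23.8 world [646.6  66.8 189.8]
tcp [645.9  66.8 166. ]
t 13.95 pos [645.8  66.8 166. ] w 0.308 F [-0.3  0.4  0. ] q [ 0.2   0.67 -0.55  1.56  0.39  1.02  0.23]
turn units [-0.002 -0.001 -0.009] shift units now [-0.003 -0.008 -0.32 ] shift units after turn [-0.003 -0.008 -0.32 ]
tool axes
```

View pics/w14.png

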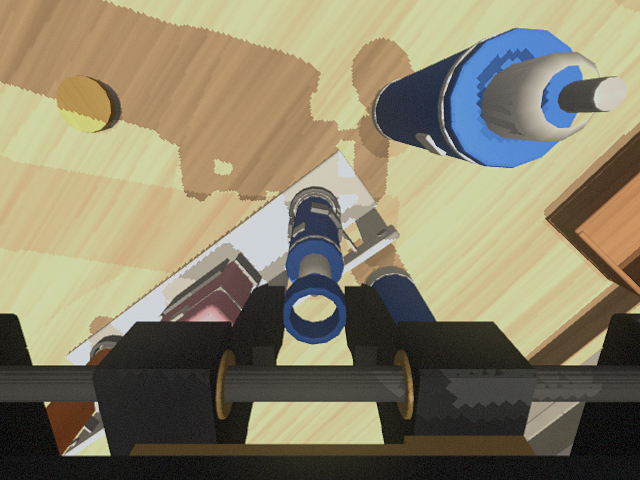

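View pics/s14.png

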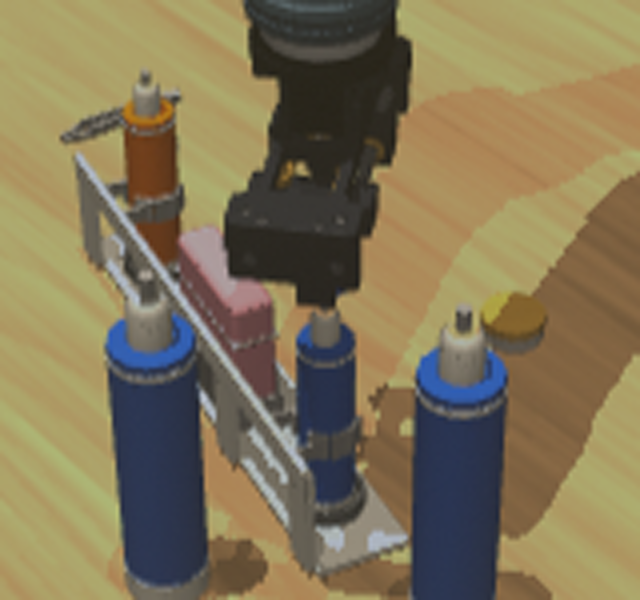

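The collar hangs right over the pin, 0.7 mm off. I'll descend in steps and watch the force.

```bash
python3 -m crank '[{"dx":0.008,"dy":-0.004,"dz":0.06,"rx":0,"ry":0,"rz":0},{"dx":0,"dy":0,"dz":0.06,"rx":0,"ry":0,"rz":0},{"dx":0,"dy":0,"dz":0.06,"rx":0,"ry":0,"rz":0},{"dx":0,"dy":0,"dz":0,"rx":0,"ry":0,"rz":0}]' ;   
python3 fit.py 15 2>/dev/null
```

```text
t: 14.45
position: [645.3, 67.2, 151.8]
tcp_rot: [-1.334, -2.844, 0.0]
contact_force: [-0.1, 0.7, -0.8]
width: 0.309
shoulder n 1357 z 138.1 (array([645.94846907,  67.20060098]), np.float64(0.48332020104961415))
pin 1607 [643.3  69.2 168.6]
collar tool [-0.2  0.2] 0.34 z -23.9 world [645.6  67.2 175.6]
tcp [645.3  67.2 151.8]
```

```bash
python3 -m crank '[{"dx":0,"dy":0,"dz":0.06,"rx":0,"ry":0,"rz":0},{"dx":0,"dy":0,"dz":0.06,"rx":0,"ry":0,"rz":0},{"dx":0,"dy":0,"dz":0,"rx":0,"ry":0,"rz":0}]' ;   
python3 fit.py 16 2>/dev/null;python3 -m crank '[{"dx":0,"dy":0,"dz":0.06,"rx":0,"ry":0,"rz":0},{"dx":0,"dy":0,"dz":0.05,"rx":0,"ry":0,"rz":0},{"dx":0,"dy":0,"dz":0,"rx":0,"ry":0,"rz":0}]' ;   
python3 fit.py 17 2>/dev/null
```

```text
t: 14.8
position: [645.7, 67.3, 142.4]
tcp_rot: [1.334, 2.844, 0.0]
contact_force: [0.5, 0.2, 0.1]
width: 0.309
shoulder n 1472 z 138.1 (array([645.79980386,  67.10428304]), np.float64(0.49057008660409684))
pin 2356 [644.   68.7 167. ]
collar tool [-0.3  0.3] 0.25 z -23.8 world [646.1  67.3 166.3]
tcp [645.7  67.3 142.4]
t: 15.15
position: [646.0, 67.4, 134.0]
tcp_rot: [1.334, 2.844, 0.001]
contact_force: [-0.2, 0.7, 0.3]
width: 0.309
shoulder n 1154 z 138.0 (array([646.03453672,  67.461253  ]), np.float64(0.8428842333872065))
pin 1251 [641.7  69.5 168.4]
collar tool [-0.5  0.3] 0.29 z -23.8 world [646.5  67.3 157.8]
tcp [646.   67.4 134. ]
```

```bash
python3 -m crank '[{"dx":0,"dy":0,"dz":0.04,"rx":0,"ry":0,"rz":0},{"dx":0,"dy":0,"dz":0.03,"rx":0,"ry":0,"rz":0},{"dx":0,"dy":0,"dz":0,"rx":0,"ry":0,"rz":0}]' ;   
python3 look.py 18|head -5
```

```text
t: 15.5
position: [646.3, 67.5, 128.7]
tcp_rot: [1.334, 2.843, 0.002]
contact_force: [0.2, 1.0, -0.1]
width: 0.307
t 15.5 pos [646.3  67.5 128.7] w 0.307 F [ 0.2  1.  -0.1] q [ 0.19  0.71 -0.54  1.59  0.42  0.96  0.21]
turn units [ 0.003  0.001 -0.009] shift units now [-0.007 -0.017 -0.818] shift units after turn [-0.006 -0.018 -0.818]
tool axes
 [[-0.639  0.769  0.002]
 [ 0.769  0.639  0.   ]
```

View pics/w18.png

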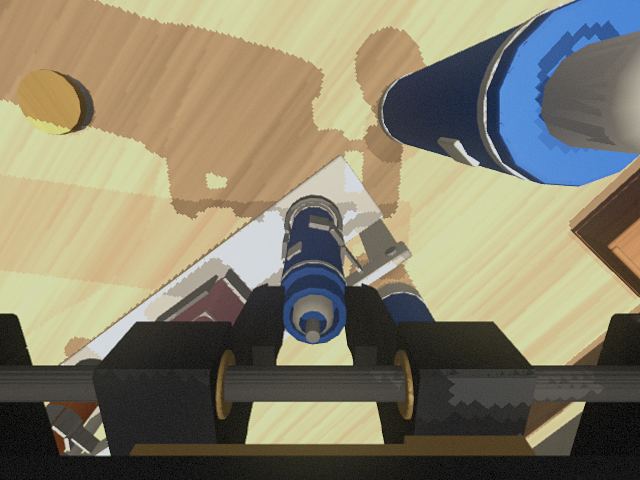

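The collar is around the neck ((315,310), with the pin through it at (313,330)), its underside about 0.5 mm above the shoulder. I'll open slightly to let go.

```bash
python3 -m crank '[{"dx":0,"dy":0,"dz":0,"rx":0,"ry":0,"rz":0},{"dx":0,"dy":0,"dz":0,"rx":0,"ry":0,"rz":0},{"dx":0,"dy":0,"dz":0,"rx":0,"ry":0,"rz":0},{"dx":0,"dy":0,"dz":0,"rx":0,"ry":0,"rz":0}]' 0.5 ; python3 -m crank '[{"dx":0,"dy":0,"dz":-0.1,"rx":0,"ry":0,"rz":0},{"dx":0,"dy":0,"dz":-0.3,"rx":0,"ry":0,"rz":0},{"dx":0,"dy":0,"dz":-0.3,"rx":0,"ry":0,"rz":0},{"dx":0,"dy":0,"dz":0,"rx":0,"ry":0,"rz":0},{"dx":0,"dy":0,"dz":0,"rx":0,"ry":0,"rz":0}]' 0.5
python3 - <<'E'
from h import *
s=bot.state();c=eyes.calibration("wrist");p,d=eyes.camera("wrist");cv2.imwrite("pics/w20.png",p[:,:,::-1]);P=cloud(d,c)
near=np.hypot(P[...,0]-646,P[...,1]-67)<16
h,e=np.histogram(P[near][:,2],bins=np.arange(120,175,2));print(list(zip(e[:-1].tolist(),h.tolist())))
hsv=cv2.cvtColor(p,cv2.COLOR_RGB2HSV);blue=(hsv[...,0]>100)&(hsv[...,0]<130)&(hsv[...,1]>90)
g=P[near&blue&(P[...,2]>148)&(P[...,2]<158)];print(len(g),np.round(np.percentile(g,[2,50,98],axis=0),1))
E
python3 look.py 21|head -2
```

```text
t: 16.0
position: [646.7, 67.6, 129.4]
tcp_rot: [1.333, 2.842, 0.003]
contact_force: [0.0, 0.1, -0.4]
width: 0.503
t: 16.5
position: [646.3, 67.6, 184.6]
tcp_rot: [1.333, 2.843, 0.002]
contact_force: [0.1, 0.1, -0.6]
width: 0.498
[(120, 0), (122, 0), (124, 0), (126, 0), (128, 0), (130, 0), (132, 0), (134, 1), (136, 185), (138, 327), (140, 55), (142, 64), (144, 74), (146, 78), (148, 107), (150, 468), (152, 443), (154, 158), (156, 145), (158, 31), (160, 16), (162, 17), (164, 15), (166, 43), (168, 53), (170, 0), (172, 0)]
774 [[633.5  54.1 149.2]
 [645.8  69.3 152. ]
 [660.   81.  153.4]]
t 16.55 pos [646.6  67.7 184.8] w 0.5 F [0.4 0.7 0.7] q [ 0.2   0.64 -0.56  1.55  0.38  1.05  0.24]
turn units [ 0.005  0.002 -0.009] shift units now [-0.006 -0.023 -0.07 ] shift units after turn [-0.005 -0.023 -0.07 ]Traceback (most recent call last):
  File "look.py", line 6, in <module>
    top=q[q[:,2]<np.percentile(q[:,2],2)+3];mid=(np.percentile(top,2,axis=0)+np.percentile(top,98,axis=0))/2
                 ~~~~~~~~~~~~~^^^^^^^^^^
    return _quantile_unchecked(
        a, q, axis, out, overwrite_input, method, keepdims, weights)
    return _ureduce(a,
                    func=_quantile_ureduce_func,
    ...<5 lines>...
                    overwrite_input=overwrite_input,
                    method=method)
    r = func(a, **kwargs)
    result = _quantile(arr,
                       quantiles=q,
    ...<2 lines>...
                       out=out,
                       weights=wgt)
    slices_having_nans = np.isnan(arr[-1, ...])
                                  ~~~^^^^^^^^^
IndexError: index -1 is out of bounds for axis 0 with size 0
```

View pics/w20.png

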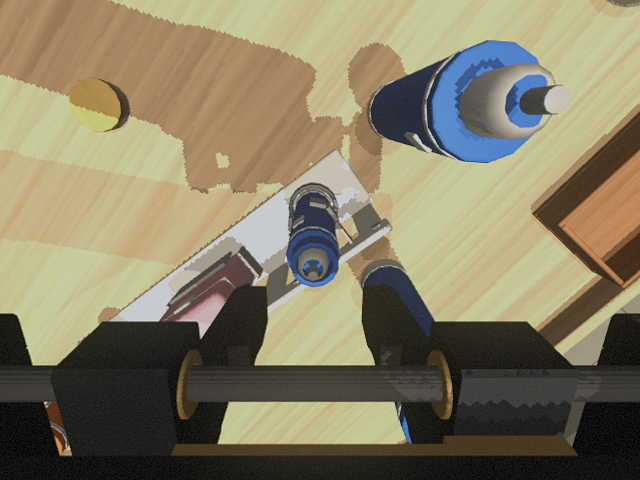

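The collar's top is at 152 mm, exactly 138 + 14, so it is seated and released. Next I'll grip the body below it with the tips at about 112 mm, so reported TCP z is about 98.

```bash
python3 -m crank '[{"dx":0,"dy":0,"dz":0.3,"rx":0,"ry":0,"rz":0},{"dx":0,"dy":0,"dz":0.3,"rx":0,"ry":0,"rz":0},{"dx":0,"dy":0,"dz":0.2,"rx":0,"ry":0,"rz":0},{"dx":0,"dy":0,"dz":0,"rx":0,"ry":0,"rz":0}]' 0.65 
python3 - <<'E'
from h import *
plan([646,67.2,98],40)
E
```

```text
t: 17.0
position: [645.1, 67.4, 119.7]
tcp_rot: [-1.333, -2.843, 0.001]
contact_force: [-0.7, -0.4, 0.1]
width: 0.65
t 17.0 pos [645.1  67.4 119.7] w 0.65 F [-0.7 -0.4  0.1] q [ 0.18  0.72 -0.53  1.59  0.42  0.95  0.2 ]
turn units [-0.002 -0.002 -0.008] shift units now [-0.01   0.008  0.289] shift units after turn [-0.01   0.008  0.289]
tool axes
 [[-0.64   0.769 -0.001]
 [ 0.769  0.64   0.   ]
 [ 0.001 -0.001 -1.   ]]
```

```bash
python3 -m crank '[{"dx":-0.01,"dy":0.01,"dz":0.1,"rx":0,"ry":0,"rz":0},{"dx":0,"dy":0,"dz":0.1,"rx":0,"ry":0,"rz":0},{"dx":0,"dy":0,"dz":0.06,"rx":0,"ry":0,"rz":0},{"dx":0,"dy":0,"dz":0,"rx":0,"ry":0,"rz":0}]' 0.65 
python3 - <<'E'
from h import *
plan([646,67.2,98],40)
p,d=eyes.camera("wrist");cv2.imwrite("pics/w22.png",p[:,:,::-1]);p,d=eyes.camera("scene");cv2.imwrite("pics/s22.png",cv2.resize(p[150:340,220:420],None,fx=3,fy=3)[:,:,::-1])
E
```

```text
t: 17.4
position: [646.8, 67.6, 99.5]
tcp_rot: [-1.333, -2.844, -0.001]
contact_force: [-0.9, -0.5, 0.5]
width: 0.655
t 17.4 pos [646.8  67.6  99.5] w 0.655 F [-0.9 -0.5  0.5] q [ 0.18  0.75 -0.52  1.6   0.44  0.91  0.19]
turn units [ 0.    -0.001 -0.008] shift units now [ 0.003 -0.012  0.02 ] shift units after turn [ 0.003 -0.012  0.02 ]
tool axes
 [[-0.64   0.769 -0.   ]
 [ 0.769  0.64   0.001]
 [ 0.001  0.    -1.   ]]
```

View pics/w22.png

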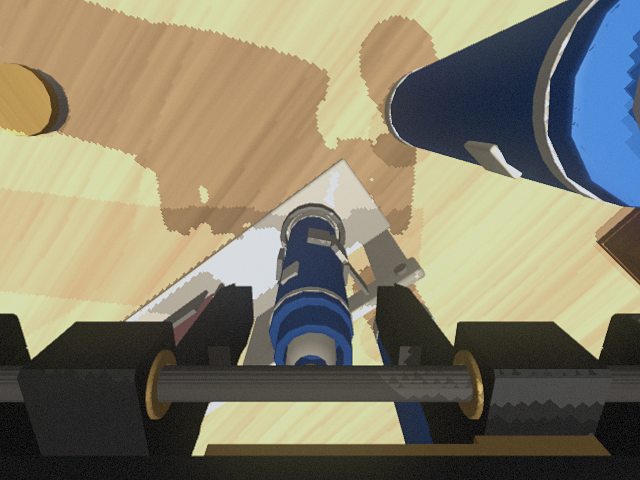

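View pics/s22.png

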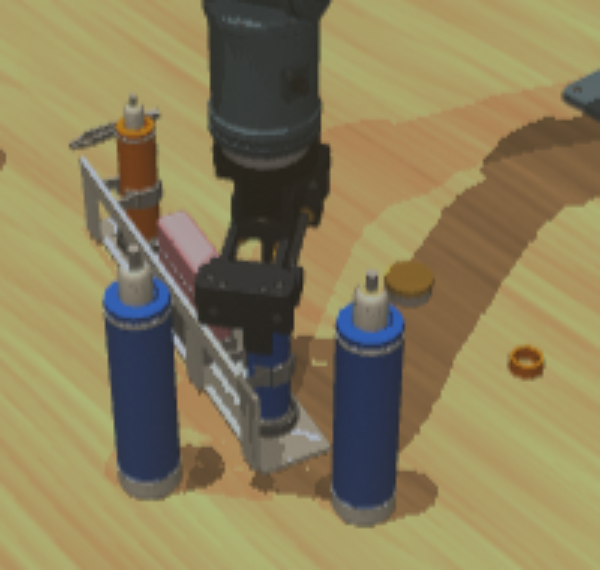

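The brush with its collar lies between the fingers at (313,320) and the tall brushes are clear. I'll close and lift.

```bash
python3 -m crank '[{"dx":0,"dy":-0.01,"dz":0.02,"rx":0,"ry":0,"rz":0},{"dx":0,"dy":0,"dz":0,"rx":0,"ry":0,"rz":0},{"dx":0,"dy":0,"dz":0,"rx":0,"ry":0,"rz":0},{"dx":0,"dy":0,"dz":0,"rx":0,"ry":0,"rz":0},{"dx":0,"dy":0,"dz":0,"rx":0,"ry":0,"rz":0}]' 0
python3 -m crank '[{"dx":0,"dy":0,"dz":0,"rx":0,"ry":0,"rz":0},{"dx":0,"dy":0,"dz":-0.1,"rx":0,"ry":0,"rz":0},{"dx":0,"dy":0,"dz":-0.2,"rx":0,"ry":0,"rz":0},{"dx":0,"dy":0,"dz":-0.2,"rx":0,"ry":0,"rz":0}]'
```

```text
t: 18.0
position: [646.9, 66.8, 99.8]
tcp_rot: [1.333, 2.843, 0.001]
contact_force: [-0.7, -0.1, -0.7]
width: 0.376
t: 18.4
position: [646.1, 66.3, 136.6]
tcp_rot: [-1.334, -2.844, -0.0]
contact_force: [3.0, -0.4, -6.2]
width: 0.379
```

```bash
python3 -m crank '[{"dx":0,"dy":0,"dz":-0.3,"rx":0,"ry":0,"rz":0},{"dx":0,"dy":0,"dz":-0.3,"rx":0,"ry":0,"rz":0},{"dx":0,"dy":0,"dz":-0.3,"rx":0,"ry":0,"rz":0},{"dx":0,"dy":0,"dz":-0.3,"rx":0,"ry":0,"rz":0},{"dx":0,"dy":0,"dz":-0.3,"rx":0,"ry":0,"rz":0}]'
python3 -m crank '[{"dx":0,"dy":0,"dz":-0.3,"rx":0,"ry":0,"rz":0},{"dx":0,"dy":0,"dz":-0.2,"rx":0,"ry":0,"rz":0},{"dx":0,"dy":0,"dz":0,"rx":0,"ry":0,"rz":0},{"dx":0,"dy":0,"dz":0,"rx":0,"ry":0,"rz":0}]'
python3 - <<'E'
from h import *
plan([646,67.2,98],40)
p,d=eyes.camera("wrist");cv2.imwrite("pics/w23.png",p[:,:,::-1]);p,d=eyes.camera("scene");cv2.imwrite("pics/s23.png",cv2.resize(p[100:340,200:440],None,fx=2.5,fy=2.5)[:,:,::-1])
E
```

```text
t: 18.9
position: [645.0, 67.7, 260.0]
tcp_rot: [-1.331, -2.845, -0.003]
contact_force: [0.6, 0.7, -2.0]
width: 0.378
t: 19.3
position: [645.3, 69.7, 309.4]
tcp_rot: [1.326, 2.84, 0.012]
contact_force: [-0.0, 0.1, -1.6]
width: 0.381
t 19.3 pos [645.3  69.7 309.4] w 0.381 F [-0.   0.1 -1.6] q [ 0.22  0.53 -0.6   1.43  0.3   1.27  0.29]
turn units [ 0.02   0.007 -0.001] shift units now [-0.023 -0.042  2.818] shift units after turn [-0.032 -0.014  2.819]
tool axes
 [[-0.642  0.766  0.01 ]
 [ 0.767  0.642  0.004]
 [-0.003  0.01  -1.   ]]
```

View pics/w23.png

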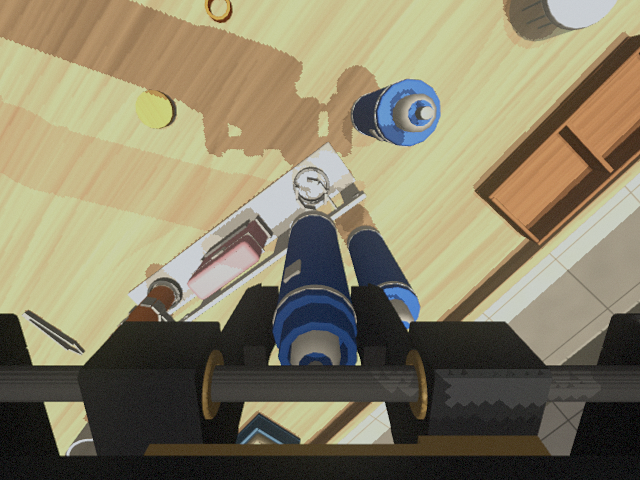

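View pics/s23.png

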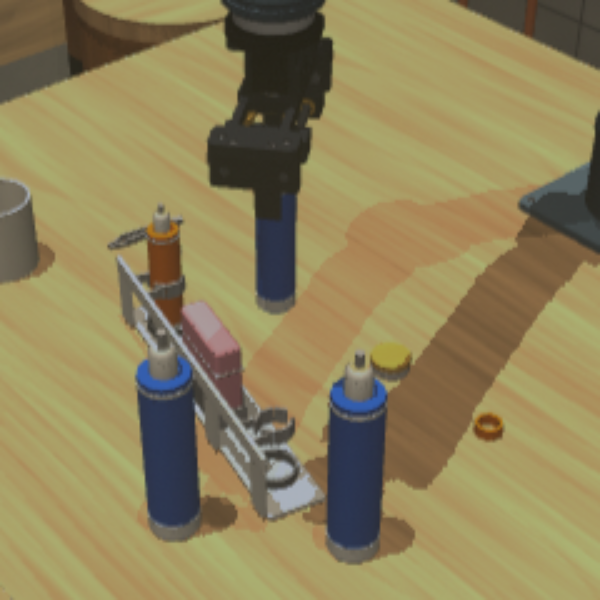

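The brush is free of the rail with the collar on, foot at about 218 mm and the clip empty. I'll retreat from the tall brushes, then tilt the foot outward by 45°.

```bash
python3 -m crank '[{"dx":0.15,"dy":-0.2,"dz":0,"rx":0,"ry":0,"rz":0},{"dx":0.26,"dy":-0.31,"dz":0,"rx":0,"ry":0,"rz":0},{"dx":0.26,"dy":-0.31,"dz":0,"rx":0,"ry":0,"rz":0},{"dx":0.15,"dy":-0.2,"dz":0,"rx":0,"ry":0,"rz":0},{"dx":0,"dy":0,"dz":0,"rx":0,"ry":0,"rz":0}]'
python3 -m crank '[{"dx":0,"dy":0,"dz":0,"rx":-0.12,"ry":-0.1,"rz":0},{"dx":0,"dy":0,"dz":0,"rx":-0.15,"ry":-0.13,"rz":0},{"dx":0,"dy":0,"dz":0,"rx":-0.15,"ry":-0.13,"rz":0},{"dx":0,"dy":0,"dz":0,"rx":0,"ry":0,"rz":0}]'
cat > st.py <<'E'
from h import *
s=bot.state();z=R.from_rotvec(s["tcp_rot"]).as_matrix()[:,2]
print("t",s["t"],"pos",np.round(s["position"],1),"w",round(s["width"],3),"q",np.round(s["qpos"],2),"tool z",np.round(z,2),"tilt",round(np.degrees(np.arccos(-z[2])),1),"foot~",np.round(np.array(s["position"])+z*91,0),"qd",np.abs(s["qd"]).max())
E
python3 st.py
```

```text
t: 19.9
position: [540.5, 67.0, 301.9]
tcp_rot: [-1.327, -2.844, -0.003]
contact_force: [0.4, -0.3, -2.9]
width: 0.375
t: 20.3
position: [541.2, 66.5, 299.0]
tcp_rot: [1.221, 2.613, 0.173]
contact_force: [-0.4, 0.2, -1.5]
width: 0.376
t 20.3 pos [541.2  66.5 299. ] w 0.376 q [ 0.35  0.18 -0.67  1.94  0.26  0.81  0.25] tool z [ 0.28  0.   -0.96] tilt 16.0 foot~ [566.  67. 212.] qd 0.08868709760131951
```

```bash
python3 -m crank '[{"dx":0,"dy":0,"dz":0,"rx":-0.15,"ry":-0.13,"rz":0},{"dx":0,"dy":0,"dz":0,"rx":-0.15,"ry":-0.13,"rz":0},{"dx":0,"dy":0,"dz":0,"rx":-0.15,"ry":-0.13,"rz":0},{"dx":0,"dy":0,"dz":0,"rx":-0.15,"ry":-0.13,"rz":0},{"dx":0,"dy":0,"dz":0,"rx":0,"ry":0,"rz":0}]'
python3 st.py
```

```text
t: 20.8
position: [547.1, 63.5, 299.4]
tcp_rot: [1.079, 2.283, 0.346]
contact_force: [-0.9, -0.5, -2.0]
width: 0.374
t 20.8 pos [547.1  63.5 299.4] w 0.374 q [ 0.29  0.03 -0.62  2.23  0.72  0.34 -0.25] tool z [ 0.61 -0.01 -0.8 ] tilt 37.3 foot~ [602.  62. 227.] qd 0.19978805829677512
```

```bash
python3 - <<'E'
from h import *
s=bot.state();A=R.from_rotvec(s["tcp_rot"]);print(np.round(A.inv().apply([45,0,30])/75/2,3),A.inv().apply([0,-1,0]))
E
```

```text
[-0.229  0.277  0.023] [-0.76968317 -0.63827282  0.01398633]
```

```bash
python3 -m crank '[{"dx":-0.23,"dy":0.28,"dz":0.02,"rx":0,"ry":0,"rz":0},{"dx":-0.23,"dy":0.28,"dz":0.02,"rx":0,"ry":0,"rz":0},{"dx":0,"dy":0,"dz":0,"rx":-0.12,"ry":-0.1,"rz":0},{"dx":0,"dy":0,"dz":0,"rx":-0.1,"ry":-0.08,"rz":0},{"dx":0,"dy":0,"dz":0,"rx":0,"ry":0,"rz":0}]'
python3 -m crank '[{"dx":0,"dy":0,"dz":0,"rx":0,"ry":0,"rz":0},{"dx":0,"dy":0,"dz":0,"rx":0,"ry":0,"rz":0}]'
python3 st.py
python3 - <<'E'
from h import *
p,d=eyes.camera("wrist");cv2.imwrite("pics/w24.png",p[:,:,::-1]);p,d=eyes.camera("scene");cv2.imwrite("pics/s24.png",cv2.resize(p[60:340,200:480],None,fx=2.1,fy=2.1)[:,:,::-1])
E
```

```text
t: 21.3
position: [600.1, 61.8, 331.4]
tcp_rot: [1.032, 2.175, 0.394]
contact_force: [0.4, -0.3, -1.5]
width: 0.381
t: 21.5
position: [602.1, 61.5, 331.9]
tcp_rot: [1.035, 2.178, 0.391]
contact_force: [-0.8, -1.1, -1.6]
width: 0.375
t 21.5 pos [602.1  61.5 331.9] w 0.375 q [ 0.23  0.07 -0.55  2.17  1.02  0.31 -0.52] tool z [ 0.69 -0.02 -0.72] tilt 43.9 foot~ [665.  60. 266.] qd 0.08243816128357452
```

View pics/w24.png

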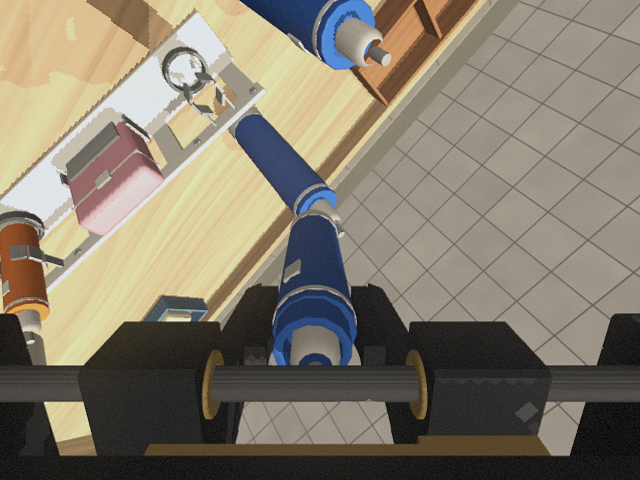

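View pics/s24.png

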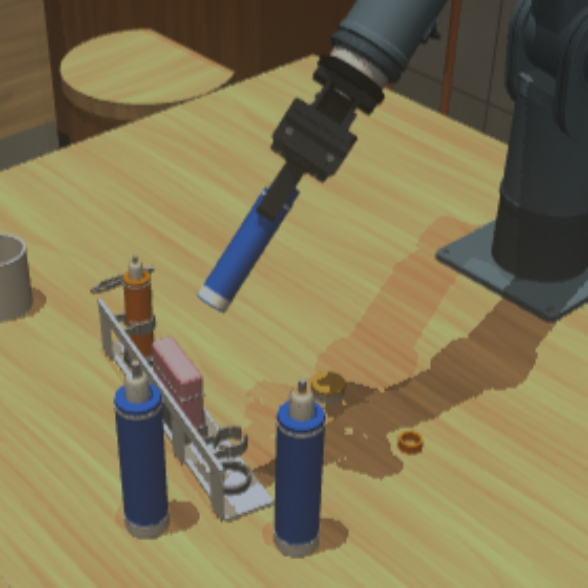

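```bash
python3 -m crank '[{"dx":0,"dy":0,"dz":0,"rx":0,"ry":0,"rz":0},{"dx":0,"dy":0,"dz":0,"rx":0,"ry":0,"rz":0},{"dx":0,"dy":0,"dz":0,"rx":0,"ry":0,"rz":0},{"dx":0,"dy":0,"dz":0,"rx":0,"ry":0,"rz":0},{"dx":0,"dy":0,"dz":0,"rx":0,"ry":0,"rz":0}]'
python3 st.py
python3 - <<'E'
from h import *
s=bot.state();c=eyes.calibration("wrist");p,d=eyes.camera("wrist");A=R.from_rotvec(s["tcp_rot"]);P=cloud(d,c)
L=A.inv().apply((P-s["position"]).reshape(-1,3)).reshape(P.shape)
hsv=cv2.cvtColor(p,cv2.COLOR_RGB2HSV);blue=(hsv[...,0]>100)&(hsv[...,0]<130)&(hsv[...,1]>90)
r=np.hypot(L[...,0],L[...,1])
for nm,m in(("collar+",blue&(r<16)),("body edge",blue&(r>=15.5)&(r<20))):
    z=L[m&(abs(L[...,2])<110)][:,2];h,e=np.histogram(z,bins=np.arange(-70,-20,2));print(nm,list(zip(e[:-1].tolist(),h.tolist())))
w=((hsv[...,1]<60)&(r<12)&(L[...,2]>-75)&(L[...,2]<0));h,e=np.histogram(L[w][:,2],bins=np.arange(-80,-20,3));print("neck",list(zip(e[:-1].tolist(),h.tolist())))
E
python3 st.py
```

```text
t: 22.1
position: [602.3, 61.1, 332.5]
tcp_rot: [1.036, 2.177, 0.39]
contact_force: [-0.7, 0.6, -1.2]
width: 0.378
t 22.1 pos [602.3  61.1 332.5] w 0.378 q [ 0.23  0.07 -0.55  2.17  1.02  0.31 -0.52] tool z [ 0.69 -0.02 -0.72] tilt 43.9 foot~ [665.  59. 267.] qd 0.0046684971718815565
collar+ [(-70, 0), (-68, 0), (-66, 0), (-64, 0), (-62, 0), (-60, 2), (-58, 1), (-56, 0), (-54, 581), (-52, 574), (-50, 96), (-48, 88), (-46, 116), (-44, 146), (-42, 95), (-40, 155), (-38, 77), (-36, 0), (-34, 0), (-32, 0), (-30, 0), (-28, 0), (-26, 0), (-24, 0)]
body edge [(-70, 0), (-68, 0), (-66, 0), (-64, 0), (-62, 0), (-60, 0), (-58, 0), (-56, 0), (-54, 152), (-52, 271), (-50, 194), (-48, 196), (-46, 182), (-44, 179), (-42, 155), (-40, 305), (-38, 447), (-36, 153), (-34, 27), (-32, 5), (-30, 73), (-28, 141), (-26, 142), (-24, 145)]
neck [(-80, 0), (-77, 0), (-74, 0), (-71, 0), (-68, 0), (-65, 0), (-62, 31), (-59, 402), (-56, 498), (-53, 240), (-50, 208), (-47, 103), (-44, 16), (-41, 15), (-38, 1), (-35, 0), (-32, 0), (-29, 0), (-26, 0)]
t 22.15 pos [602.3  61.1 332.5] w 0.376 q [ 0.23  0.07 -0.55  2.17  1.02  0.31 -0.52] tool z [ 0.69 -0.02 -0.72] tilt 43.9 foot~ [665.  59. 267.] qd 0.002786830612351394
```

The shoulder is at tool z -38.5 and the collar's top at -52.5. That is exactly 14 mm, so the collar is seated, and the arm is still. I'll hand in.

```bash
python3 -c "
from cell import bot
print(bot.hand_in()); print(bot.state()['t'])"
```

```text
the job is handed in; nothing more can be done
None
the job is handed in; nothing more can be done
```

I seated the blue collar on the small blue brush while it stood in its clip and let go. I then drew the brush straight up out of the rail and handed in with it held still, leaning about 44°, neck end up. Hand-in gives no verdict, so this rests on my own last checks at about 22 s of the 58 s:

- **Lean:** the tool leaned 43.9° from upright, with the brush in line with it.
- **Height:** the foot was about 267 mm above the shelf, estimated from the tool pose. It needed 105 mm.
- **Collar:** its top was 14 mm above the shoulder, which is the collar's own height, so it is seated. It measured the same after release in the clip, before the lift.
- **Grip and stillness:** the gripper held at 0.376 opening, about 33 mm on the 34 mm body. The joints were almost still (0.003 rad/s).
- **Surroundings:** the last pictures show the brush clear of the rail and everything else. I didn't measure the other objects again, but no move touched them.

**Disagreement with the description:** the first try at gripping the collar missed. Depth images showed the fingertips about 14 mm behind the reported TCP, not 8 mm ahead of it. I used the measured offset after that, and the tool then reached a reported z of -10 mm without touching the shelf.

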